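# Make up two casting kits

### The arm

A 6-joint arm with a two-finger parallel gripper is mounted at the origin on the work surface. World frame = base frame: x ahead of the robot, y to its left, z up, the work surface at z = 0. Lengths are in mm, angles in rad, forces in N, time in s.
With the tool pointing down it reaches from about 350 to 975 mm from the base axis. Payload 7.1 kg.
Tool frame: the origin (TCP) lies at the very end of the fingers, on their centre line; the grasp point (between the pads) lies 19 mm behind it; y points along the fingers, x is the direction in which the jaws open and shut, and the axes are right-handed (so a half turn about y gives the same grasp; the last joint's range is limited). The gripper opens to 88 mm and grips with 3 to 60 N. Pads are 20 mm wide; open, the fingers measure 115 mm over their backs; the gripper's body (75 mm by 178 mm) begins 61 mm behind the grasp point.
Start: joints at [1.208, 0.423, 1.63, -0, 1.089, -0.019], TCP at [210.635, 588.42, 222.675] pointing down, gripper open.
Joint ranges: [-3, 3], [-0.9, 2.11], [0.09, 2.58], [-1.31, 4.45], [0.11, 2.69], [-2.54, 2.54]. Speed limits (rad/s): [2.39, 2.39, 3.01, 3.14, 3.14, 3.14].

### API

Orientations are given as a rotation vector (axis times angle).
In Python, from workcell import ctrl gives the robot as it stands. The module is installed in compiled form; this text tells all that it offers.
- The arm moves only by the tool jog_arm, never from a script. Its argument "steps" is a list of rows, each an object with "turn": the turn, a rotation vector about the world's x, y, z scaled (see below), a list of three; "dp": the shift along the world's x, y, z scaled (see below), a list of three; "claw": the opening, from 0 (shut) to 1 (fully open). In form: [{"turn": [wx, wy, wz], "dp": [x, y, z], "claw": claw}, ...]. A call has 1 to 12 rows; each row is the pose to reach, as a shift and turn from the pose measured when the call began, turning the shorter way round; what a row does not reach only later rows make up. The controller multiplies each number of a shift by 80 mm and each number of a turn by pi rad. A row lasts 1/12 s, in which the tool goes at most 41.7 mm and 7.16 degrees, less where a joint would pass 70% of its speed; a pose out of reach is approached as far as the arm can. A call with a number of a shift or a turn outside -1 to 1 is refused whole. A call with a gripper value outside its range is refused whole. The fingers move at their own pace and stop on an object; the grip force is fixed at half the most. Time passes only in rows, so rows that repeat a pose let the fingers close. It gives the time, the measured TCP pose, the force and the opening at its end, in the units of the state.
- ctrl.get_obs(): the state, without advancing time (a new reading comes with each control period).
- ctrl.get_image(name): name is "side" or "top"; returns a dict with "img" (400x640x3 uint8, red, green, blue), "range_z" (400x640 float32, mm along the optical axis (not along the pixel's ray), 0 where there is no reading), "fovy" (degrees; the focal length in pixels is half the picture's height over the tangent of half this angle, whatever the lens; pixels are square), "cx", "cy" (the principal point, pixels), "camera_from_world" (4x4, takes a point from world to camera coordinates). Camera axes: x right, y down, z forward; pixel columns grow to the right and rows downward; lengths in mm; the calibration is good to about 2 mm. A picture is of the moment at which its call begins.
- ctrl.close_job(): hands the job in, once; it reports no verdict.
The state is a dict: "t": time; "qpos": joint angles; "qvel": joint speeds; "joint_torque": joint torques, N m; "ee_pos": TCP position; "orientation": TCP orientation; "ft_force": force on the tool from outside, world axes, zero at the start; "moment": the same for the moment, N m; "width": finger opening in mm.
Only numpy, scipy, OpenCV 4.12 (cv2) and the standard library are available. Lean on these libraries where they do the work, as an engineer would, in place of code of your own. Each camera call takes 0.05 s, during which the arm holds its last target.

### The job

Make up the two kits in the plywood trays, standing every part upright on the floor of its own compartment. First the long tray: the large bearing cap in the longest compartment, the round flange in the middle one and the plain sleeve in the shortest; only when that kit is complete, pick up the parts of the second kit, for the short tray: the square flange in its longer compartment and the small bearing cap in its shorter one. Do not tip over the mixing cups.

Things in the scene. Friction and masses are not known exactly. Their poses are not given: they have to be found in the camera images.
- cap_large: Large bearing cap, cast aluminium bridge, 72 (x) by 28 (y) by 40 mm high, 170 g, standing on its two feet with two bolt holes on top; below it a gap 38 mm wide and 16 mm high between the feet. The top middle 32 mm is 4 mm higher than the ends (36 mm). Origin: centre of its underside, x along its length, z up. Grip it across y, high on the bridge.
- cap_small: Small bearing cap, the same shape, 48 (x) by 24 (y) by 34 mm high, 90 g; gap between the feet 24 mm wide and 12 mm high; the ends are 30 mm high. Origin: centre of its underside, x along its length, z up. Grip it across y, high on the bridge.
- flange_round: Aluminium flange with a round base, 60 mm diameter and 10 mm thick, with a round neck of 32 mm diameter up to 44 mm height, 190 g. Origin: centre of its underside, z up the neck. Grip it by the neck.
- flange_square: Aluminium flange with a square base, 50 by 50 mm and 10 mm thick, with a round neck of 28 mm diameter up to 40 mm height, 150 g. Origin: centre of its underside, z up the neck, x and y square to the sides of the base. Grip it by the neck.
- sleeve: Plain steel sleeve (open tube) standing on end, outer diameter 36, bore 24, height 44 mm, 160 g. Origin: centre of its underside, z up.
- tray_long: Long kit tray, 260 mm long, with three compartments in a row. Plywood, fixed to the bench, 92 mm wide (x). Origin: centre of its underside; z up, y along its length. Floor and walls 4 mm thick, wall tops 14 mm above the bench. Compartments are 84 mm in x; along y: longest, 100 mm, centred at y = +76 mm; middle, 84 mm, centred at y = -20 mm; shortest, 60 mm, centred at y = -96 mm.
- tray_short: Short kit tray, 168 mm long, with two compartments. Plywood, fixed to the bench, 92 mm wide (x). Origin: centre of its underside; z up, y along its length. Floor and walls 4 mm thick, wall tops 14 mm above the bench. Compartments are 84 mm in x; along y: longer, 92 mm, centred at y = +34 mm; shorter, 64 mm, centred at y = -48 mm.
- cup_a: White open mixing cup, a bystander, 66 mm across the rim, 75 mm high. Origin: centre of its underside, z up.
- cup_b: Second white open mixing cup, a bystander, the same as the other.

How it is judged (in metres and radians):
On the way, in this order (a step that is already met when the one before it is completed fails the run):
1. the long tray's kit is complete: large cap, round flange and sleeve upright on the floor of their compartments, released (x of cap_large in the frame of tray_long between -0.029 and 0.029 m and y of cap_large in the frame of tray_long between 0.039 and 0.113 m and z of cap_large in the frame of tray_long between 0.001 and 0.0065 m and angle between each of cap_large, flange_round, sleeve's own z axis and vertical below 0.08 rad and x of flange_round in the frame of tray_long between -0.013 and 0.013 m and y of flange_round in the frame of tray_long between -0.033 and -0.007 m and z of flange_round in the frame of tray_long between 0.001 and 0.0065 m and x of sleeve in the frame of tray_long between -0.025 and 0.025 m and y of sleeve in the frame of tray_long between -0.109 and -0.083 m and z of sleeve in the frame of tray_long between 0.001 and 0.0065 m and contact force between each of cap_large, flange_round, sleeve and the fingers below 0.1 N), for 0.2 s.
2. the short tray's kit is complete: square flange and small cap upright on the floor of their compartments, released (x of flange_square in the frame of tray_short between -0.018 and 0.018 m and y of flange_square in the frame of tray_short between 0.012 and 0.056 m and z of flange_square in the frame of tray_short between 0.001 and 0.0065 m and angle between each of flange_square, cap_small's own z axis and vertical below 0.08 rad and x of cap_small in the frame of tray_short between -0.031 and 0.031 m and y of cap_small in the frame of tray_short between -0.069 and -0.027 m and z of cap_small in the frame of tray_short between 0.001 and 0.0065 m and contact force between each of flange_square, cap_small and the fingers below 0.1 N), for 0.2 s.
At the end, for the whole second after the job is handed in: All five parts upright (0.08 rad), released, at rest, flat on their own compartment's floor (origin 1-6.5 mm up), off its centre in tray x, y by at most: large cap 29, 37 mm; round flange 13, 13; sleeve 25, 13; square flange 18, 22; small cap 31, 21 (all that the walls allow) (all of step 1 and all of step 2 and linear speed of each of cap_large, flange_round, sleeve, flange_square, cap_small below 0.02 m/s and angular speed of each of cap_large, flange_round, sleeve, flange_square, cap_small below 0.2 rad/s); the robot touches nothing.
It fails at once if a part of the second kit is moved more than 30 mm before the long tray's kit is complete (distance of any of flange_square, cap_small from where it was at the start of the episode above 0.03 m and not ((x of cap_large in the frame of tray_long between -0.029 and 0.029 m and y of cap_large in the frame of tray_long between 0.039 and 0.113 m and z of cap_large in the frame of tray_long between 0.001 and 0.0065 m and angle between cap_large's own z axis and vertical below 0.08 rad) and (x of flange_round in the frame of tray_long between -0.013 and 0.013 m and y of flange_round in the frame of tray_long between -0.033 and -0.007 m and z of flange_round in the frame of tray_long between 0.001 and 0.0065 m and angle between flange_round's own z axis and vertical below 0.08 rad) and (x of sleeve in the frame of tray_long between -0.025 and 0.025 m and y of sleeve in the frame of tray_long between -0.109 and -0.083 m and z of sleeve in the frame of tray_long between 0.001 and 0.0065 m and angle between sleeve's own z axis and vertical below 0.08 rad))).
It fails at once if a mixing cup is tipped over (angle between any of cup_a, cup_b's own z axis and vertical above 0.6 rad).
It also fails if it takes over 128 s, if anything falls off the work surface, if the arm or the gripper's body presses on something with over 40 N, if the wrist force passes 120 N, or if a joint passes its speed limit or range.

## Working session

There is one attempt and no reset: what is moved stays moved. The work goes in short steps, Python scripts to look and compute and a tool call to move; the robot and the scene stay as the last step left them, time stands still between calls to the robot, and variables do not carry over. Pictures are saved under pics/ and viewed, and the job is handed in when it is done.

Besides the shell and the picture viewer there is one more tool, called after "Request:" by a JSON object that holds its "op" and its "data", one argument or row to a line. jog_arm: Moves the arm, as the interface text tells. Its arguments: {"type":"object","properties":{"steps":{"type":"array","items":{"type":"object","properties":{"turn":{"type":"array","items":{"type":"number"}},"dp":{"type":"array","items":{"type":"number"}},"claw":{"type":"number"}}}}},"required":["steps"]}

```bash
mkdir -p pics; cat > h.py <<'E'
import numpy as np, cv2
from workcell import ctrl
def grab(n):
    d=ctrl.get_image(n); np.savez('last_%s.npz'%n,**d); return d
def pts(d):
    z=d['range_z'].astype(float);H,W=z.shape;f=H/2/np.tan(np.radians(d['fovy'])/2)
    v,u=np.mgrid[:H,:W]
    P=np.stack([(u-d['cx'])*z/f,(v-d['cy'])*z/f,z],-1)
    T=np.linalg.inv(d['camera_from_world']); P=P@T[:3,:3].T+T[:3,3]
    P[z==0]=np.nan; return P
E
python3 - <<'E'
from h import *
for n in('top','side'):
    d=grab(n); cv2.imwrite('pics/%s0.png'%n,d['img'][:,:,::-1]); print(n,d['fovy'],d['cx'],d['cy'],d['camera_from_world'].round(3))
print(ctrl.get_obs())
E
```

```text
top 52.27448673673808 320.7502824818321 198.97060255009995 [[ 3.00000e-02 -1.00000e+00  1.00000e-03 -5.15000e-01]
 [-9.90000e-01 -3.00000e-02 -1.38000e-01  5.45023e+02]
 [ 1.38000e-01  3.00000e-03 -9.90000e-01  9.06918e+02]
 [ 0.00000e+00  0.00000e+00  0.00000e+00  1.00000e+00]]
side 48.096374776589265 325.7766309184872 204.6952705022999 [[ 9.950000e-01 -9.800000e-02 -1.900000e-02 -5.708800e+02]
 [-7.800000e-02 -6.470000e-01 -7.580000e-01  6.145400e+01]
 [ 6.200000e-02  7.560000e-01 -6.510000e-01  1.092033e+03]
 [ 0.000000e+00  0.000000e+00  0.000000e+00  1.000000e+00]]
{'t': 0.1, 'qpos': array([ 1.20799994e+00,  4.23785344e-01,  1.63059325e+00,  2.84057747e-05,
        1.08861610e+00, -1.90153561e-02]), 'qvel': array([-9.24878043e-04, -1.84466686e-03, -1.61314606e-03,  2.71518698e-04,
       -9.20499533e-04, -5.86827084e-05]), 'joint_torque': array([ 5.18646684e-04, -5.45612848e+01, -2.74324518e+01,  6.46078144e-02,
        1.88380742e-02,  2.34503165e-05]), 'ee_pos': array([210.45544971, 587.96894821, 221.9743613 ]), 'orientation': array([-1.35323955, -0.95145647,  0.95340123]), 'ft_force': array([-0.45799993, -0.54183009, -1.10048305]), 'moment': array([-0.03461992,  0.05363535,  0.04419218]), 'width': 88.00619044918474}
```

View pics/top0.png

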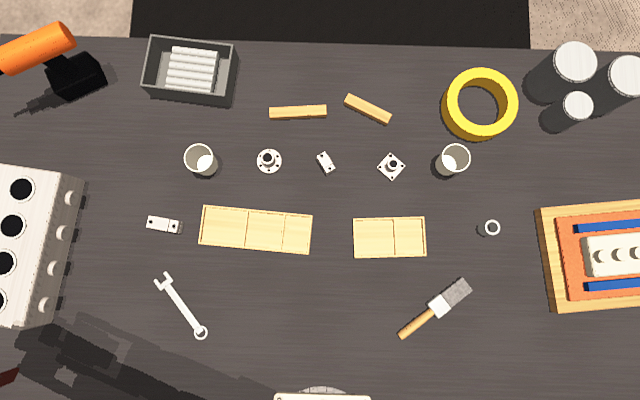

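View pics/side0.png

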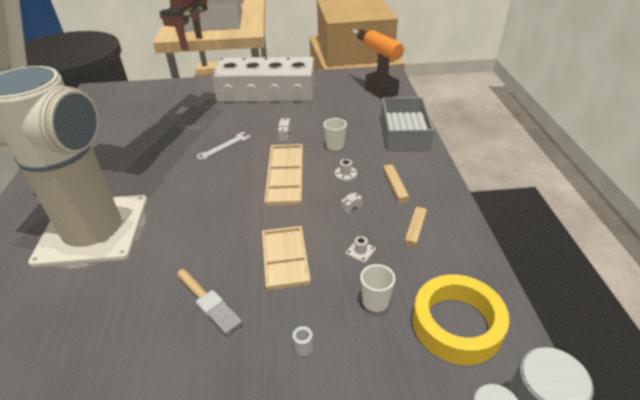

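```bash
python3 - <<'E'
from h import *
for n,boxes in(('top',dict(capL=(140,205,190,245),fr=(250,142,288,180),capS=(310,145,345,180),fs=(370,145,412,185),sl=(470,212,510,245),ca=(180,140,222,180),cb=(430,140,475,180),tl=(190,195,322,265),ts=(345,205,435,268))),):
    d=np.load('last_%s.npz'%n); P=pts(d)
    bz=P[250:340,220:380,2]; print(n,'bench z',np.nanmedian(bz),np.nanstd(bz))
    for k,(a,b,c,e) in boxes.items():
        Q=P[b:e,a:c].reshape(-1,3); Q=Q[~np.isnan(Q[:,0])]
        for lo,hi in ((7,14),(14,26),(26,60),(60,90)):
            m=Q[(Q[:,2]>lo)&(Q[:,2]<hi)]
            if len(m)>5:
                r=cv2.minAreaRect(m[:,:2].astype(np.float32)); print(k,lo,hi,len(m),m.mean(0).round(1),np.round(r[0],1),np.round(r[1],1),round(r[2],1))
def crop(n,box,s,o):
    d=np.load('last_%s.npz'%n)['img'][:,:,::-1]; a,b,c,e=box
    cv2.imwrite(o,cv2.resize(d[b:e,a:c],None,fx=s,fy=s,interpolation=cv2.INTER_CUBIC))
crop('top',(140,140,330,260),4,'pics/t1.png');crop('top',(300,140,510,265),3.8,'pics/t2.png')
E
```

```text
top bench z 0.28124901311036865 2.182236942716624
capL 7 14 12 [473.1 344.9  10.9] [474.1 344.9] [ 1.7 24.4] 80.1
capL 14 26 22 [472.8 345.3  19.4] [472.3 345. ] [ 2.4 26.8] 82.3
capL 26 60 394 [477.3 377.9  38. ] [477.6 379.8] [73.1 28. ] 81.2
fr 7 14 276 [635.8 143.   10.2] [639.  145.3] [57.8 56.2] 1.2
fr 14 26 20 [631.7 137.8  20.1] [641.4 138.6] [20.8 46.8] 80.1
fr 26 60 162 [638.  144.6  43.1] [638.8 145.2] [30.7 30. ] 89.6
capS 7 14 12 [625.7   8.7  10.6] [626.8  13.7] [51.5 20.4] 59.3
capS 14 26 16 [624.2   9.1  20.8] [626.9  13.7] [51.3 19.4] 58.4
capS 26 60 208 [635.2   8.2  32. ] [635.9   8.2] [47.7 24.2] 33.2
fs 7 14 269 [ 632.7 -147.8   10.1] [ 635.  -149.6] [49.8 50.7] 49.5
fs 14 26 17 [ 628.1 -144.4   18.9] [ 635.4 -149. ] [31.  46.1] 40.7
fs 26 60 121 [ 633.4 -148.8   39.1] [ 634.5 -149.3] [25.  26.6] 45.0
sl 7 14 31 [ 494.3 -372.    11.1] [ 501.5 -385.1] [27.9 61.4] 28.2
sl 14 26 47 [ 491.7 -374.4   20.2] [ 493.  -372.9] [29.2 30.5] 37.9
sl 26 60 178 [ 492.1 -374.3   39.8] [ 492.4 -375.9] [34.4 35.3] 0.6
ca 7 14 51 [629.3 303.   10.2] [626.5 295.7] [51.6 46.1] 56.5
ca 14 26 81 [631.8 302.   20.4] [626.2 296.5] [54.7 50.1] 42.0
ca 26 60 266 [631.  302.4  43.9] [626.5 296. ] [60.8 55.7] 51.5
ca 60 90 242 [629.6 298.9  71. ] [627.6 296.2] [65.2 63.9] 6.0
cb 7 14 50 [ 650.  -291.9   10.1] [ 654.8 -296.2] [46.3 81.5] 43.3
cb 14 26 79 [ 648.8 -288.8   20.1] [ 645.9 -284.2] [48.  55.1] 26.4
cb 26 60 287 [ 648.8 -290.3   43.4] [ 644.8 -284.8] [56.5 60.3] 35.3
cb 60 90 243 [ 647.9 -288.4   70.4] [ 645.1 -284.8] [64.2 64. ] 5.8
tl 7 14 561 [475.1 173.1  10.6] [477.7 168.6] [260.9 102.4] 85.8
tl 14 26 350 [471.2 161.8  15.5] [473.1 168.6] [259.9  92. ] 86.2
ts 7 14 341 [ 468.2 -151.5   11. ] [ 464.8 -146.5] [ 91.9 168.4] 3.5
ts 14 26 245 [ 462.7 -148.3   15.2] [ 464.5 -146.3] [ 91.7 167.7] 3.4
```

```bash
ls pics
```

```text
side0.png
t1.png
t2.png
top0.png
```

View pics/t1.png

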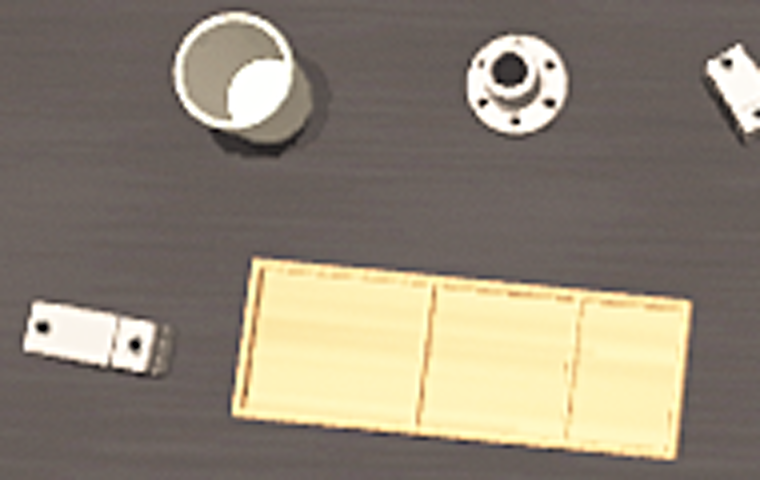

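View pics/t2.png

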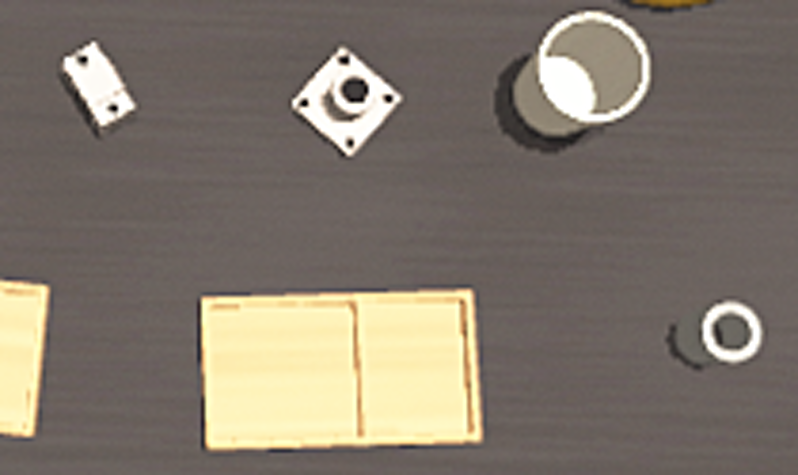

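```bash
cat >> h.py <<'E'
from scipy.spatial.transform import Rotation as Ro
def st(tx=None,ty=None,tz=None,yaw=None):
    o=ctrl.get_obs(); R=Ro.from_rotvec(o['orientation']).as_matrix()
    p=o['ee_pos']; y=np.degrees(np.arctan2(R[1,0],R[0,0]))
    print('t %.2f'%o['t'],p.round(1),'jaw yaw %.1f'%y,'appr',R[:,1].round(4),'w %.1f'%o['width'],'F',o['ft_force'].round(1),'q',o['qpos'].round(2))
    if tx is not None: print('dp',((np.array([tx,ty,tz])-p)/80).round(3))
    if yaw is not None:
        D=Ro.from_euler('z',yaw,degrees=True)
        x=D.apply([1,0,0]); yv=np.array([0,0,-1.]); T=np.stack([x,yv,np.cross(x,yv)],1)
        for s in(1,-1):
            M=T@np.diag([s,1,s]); print('turn',(Ro.from_matrix(M@R.T).as_rotvec()/np.pi).round(3))
E
python3 -c "
from h import *
st(477.6,379.7,110,81.2-90)"
```

```text
t 0.10 [210.5 588.  222. ] jaw yaw 70.3 appr [-5.0e-04 -1.3e-03 -1.0e+00] w 88.0 F [-0.5 -0.5 -1.1] q [ 1.21  0.42  1.63  0.    1.09 -0.02]
dp [ 3.339 -2.603 -1.4  ]
turn [ 0.    -0.    -0.439]
turn [0.    0.    0.561]
```

Request:
{"op": "jog_arm", "data": {
  "steps": [
    {"turn": [0, 0, -0.15], "dp": [1, -0.8, 0], "claw": 1},
    {"turn": [0, 0, -0.15], "dp": [1, -0.8, 0], "claw": 1},
    {"turn": [0, 0, -0.15], "dp": [1, -0.8, 0], "claw": 1},
    {"turn": [0, 0, -0.15], "dp": [1, -0.8, 0], "claw": 1},
    {"turn": [0, 0, -0.15], "dp": [1, -0.8, 0], "claw": 1}
  ]
}}

```text
t: 0.52
ee_pos: [291.4, 522.9, 221.7]
orientation: [-1.491, -0.585, 0.588]
ft_force: [0.7, 0.4, 0.4]
width: 87.7
```

Request:
{"op": "jog_arm", "data": {
  "steps": [
    {"turn": [0, 0, -0.15], "dp": [1, -0.8, 0], "claw": 1},
    {"turn": [0, 0, -0.15], "dp": [1, -0.8, 0], "claw": 1},
    {"turn": [0, 0, -0.15], "dp": [1, -0.8, 0], "claw": 1},
    {"turn": [0, 0, -0.15], "dp": [1, -0.8, 0], "claw": 1},
    {"turn": [0, 0, -0.15], "dp": [1, -0.8, 0], "claw": 1}
  ]
}}

```text
t: 0.93
ee_pos: [372.0, 458.4, 221.4]
orientation: [-1.56, -0.215, 0.219]
ft_force: [-0.4, -0.3, -0.4]
width: 87.9
```

Request:
{"op": "jog_arm", "data": {
  "steps": [
    {"turn": [0, 0, -0.13], "dp": [1, -0.8, -0.7], "claw": 1},
    {"turn": [0, 0, -0.13], "dp": [1, -0.8, -0.7], "claw": 1},
    {"turn": [0, 0, -0.13], "dp": [1, -0.8, -0.7], "claw": 1},
    {"turn": [0, 0, -0.13], "dp": [1, -0.8, -0.7], "claw": 1},
    {"turn": [0, 0, -0.13], "dp": [1, -0.8, -0.7], "claw": 1}
  ]
}}

```text
t: 1.35
ee_pos: [451.7, 393.8, 164.0]
orientation: [-1.57, 0.105, -0.098]
ft_force: [-0.5, -0.4, 0.6]
width: 87.6
```

```bash
python3 -c "
from h import *
st(477.6,379.7,60,81.2-90)"
```

```text
t 1.35 [451.7 393.8 164. ] jaw yaw -7.4 appr [-0.0046 -0.0015 -1.    ] w 87.6 F [-0.5 -0.4  0.6] q [0.7  0.46 1.73 0.   0.96 0.82]
dp [ 0.323 -0.176 -1.3  ]
turn [ 0.    -0.001 -0.008]
turn [0.002 0.001 0.992]
```

Request:
{"op": "jog_arm", "data": {
  "steps": [
    {"turn": [0, 0, -0.008], "dp": [0.323, -0.176, -0.9], "claw": 1},
    {"turn": [0, 0, -0.008], "dp": [0.323, -0.176, -0.9], "claw": 1},
    {"turn": [0, 0, -0.008], "dp": [0.323, -0.176, -0.9], "claw": 1},
    {"turn": [0, 0, -0.008], "dp": [0.323, -0.176, -0.9], "claw": 1}
  ]
}}

```text
t: 1.68
ee_pos: [476.0, 379.9, 90.7]
orientation: [-1.572, 0.123, -0.111]
ft_force: [0.3, -0.8, 0.4]
width: 87.5
```

```bash
python3 -c "
from h import *
st(477.6,379.7,15,81.2-90)"
```

```text
t 1.68 [476.  379.9  90.7] jaw yaw -8.6 appr [-0.0078 -0.0034 -1.    ] w 87.5 F [ 0.3 -0.8  0.4] q [0.65 0.57 1.74 0.   0.84 0.8 ]
dp [ 0.02  -0.002 -0.947]
turn [ 0.001 -0.002 -0.001]
turn [0.004 0.002 0.999]
```

Request:
{"op": "jog_arm", "data": {
  "steps": [
    {"turn": [0.001, -0.002, 0], "dp": [0.02, 0, -0.5], "claw": 1},
    {"turn": [0.001, -0.002, 0], "dp": [0.02, 0, -0.8], "claw": 1},
    {"turn": [0.001, -0.002, 0], "dp": [0.02, 0, -0.947], "claw": 1},
    {"turn": [0.001, -0.002, 0], "dp": [0.02, 0, -0.947], "claw": 1},
    {"turn": [0.001, -0.002, 0], "dp": [0.02, 0, -0.947], "claw": 1},
    {"turn": [0.001, -0.002, 0], "dp": [0.02, 0, -0.947], "claw": 0},
    {"turn": [0.001, -0.002, 0], "dp": [0.02, 0, -0.947], "claw": 0},
    {"turn": [0.001, -0.002, 0], "dp": [0.02, 0, -0.947], "claw": 0},
    {"turn": [0.001, -0.002, 0], "dp": [0.02, 0, -0.947], "claw": 0},
    {"turn": [0.001, -0.002, 0], "dp": [0.02, 0, -0.947], "claw": 0},
    {"turn": [0.001, -0.002, 0], "dp": [0.02, 0, -0.947], "claw": 0},
    {"turn": [0.001, -0.002, 0], "dp": [0.02, 0, -0.947], "claw": 0}
  ]
}}

```text
t: 2.68
ee_pos: [477.6, 379.9, 15.1]
orientation: [-1.568, 0.119, -0.116]
ft_force: [-0.4, -0.4, 0.5]
width: 44.7
```

```bash
python3 -c "
from h import *
st(477.6,379.7,70,-3.8)
d=grab('side');cv2.imwrite('pics/s1.png',cv2.resize(d['img'][60:220,200:440,::-1],None,fx=3,fy=3))"
```

```text
t 2.68 [477.6 379.9  15.1] jaw yaw -8.6 appr [-1.4e-03 -2.0e-04 -1.0e+00] w 44.7 F [-0.4 -0.4  0.5] q [0.65 0.69 1.75 0.   0.7  0.8 ]
dp [ 0.    -0.002  0.686]
turn [ 0.    -0.     0.026]
turn [-0.001 -0.    -0.974]
```

View pics/s1.png

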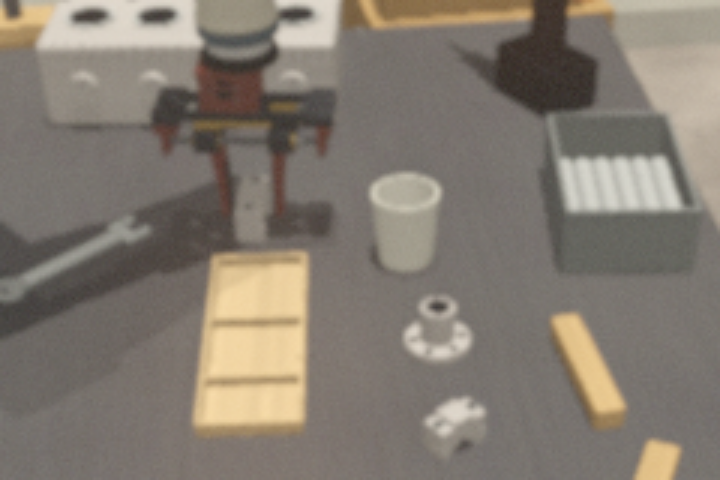

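The side view shows the fingers straddling the large cap (about (252,205) in the crop), still closing.

Request:
{"op": "jog_arm", "data": {
  "steps": [
    {"turn": [0, 0, 0], "dp": [0, 0, 0], "claw": 0},
    {"turn": [0, 0, 0], "dp": [0, 0, 0], "claw": 0},
    {"turn": [0, 0, 0], "dp": [0, 0, 0], "claw": 0},
    {"turn": [0, 0, 0], "dp": [0, 0, 0], "claw": 0},
    {"turn": [0, 0, 0], "dp": [0, 0, 0], "claw": 0},
    {"turn": [0, 0, 0.026], "dp": [0, 0, 0.3], "claw": 0},
    {"turn": [0, 0, 0.026], "dp": [0, 0, 0.7], "claw": 0},
    {"turn": [0, 0, 0.026], "dp": [0, 0, 0.7], "claw": 0},
    {"turn": [0, 0, 0.026], "dp": [0, 0, 0.7], "claw": 0}
  ]
}}

```text
t: 3.48
ee_pos: [478.6, 380.6, 72.5]
orientation: [-1.568, 0.053, -0.054]
ft_force: [-0.0, -0.1, -2.1]
width: 27.9
```

```bash
python3 -c "
from h import *
st(478.3,244.4,70,-3.8)"
```

```text
t 3.48 [478.6 380.6  72.5] jaw yaw -3.9 appr [ 0.0012  0.0017 -1.    ] w 27.9 F [-0.  -0.1 -2.1] q [0.65 0.6  1.74 0.   0.79 0.72]
dp [-0.003 -1.703 -0.031]
turn [-0.001  0.     0.001]
turn [ 0.001  0.001 -0.999]
```

Request:
{"op": "jog_arm", "data": {
  "steps": [
    {"turn": [0, 0, 0], "dp": [0, -0.5, 0], "claw": 0},
    {"turn": [0, 0, 0], "dp": [0, -0.85, 0], "claw": 0},
    {"turn": [0, 0, 0], "dp": [0, -0.85, 0], "claw": 0},
    {"turn": [0, 0, 0], "dp": [0, -0.85, 0], "claw": 0},
    {"turn": [0, 0, 0], "dp": [0, -0.85, 0], "claw": 0}
  ]
}}

```text
t: 3.9
ee_pos: [478.4, 312.6, 71.7]
orientation: [-1.569, 0.054, -0.054]
ft_force: [0.1, 0.6, -0.6]
width: 27.7
```

Request:
{"op": "jog_arm", "data": {
  "steps": [
    {"turn": [0, 0, 0], "dp": [0, -0.5, 0], "claw": 0},
    {"turn": [0, 0, 0], "dp": [0, -0.85, 0], "claw": 0},
    {"turn": [0, 0, 0], "dp": [0, -0.85, 0], "claw": 0},
    {"turn": [0, 0, 0], "dp": [0, -0.85, 0], "claw": 0},
    {"turn": [0, 0, 0], "dp": [0, -0.85, 0], "claw": 0},
    {"turn": [0, 0, 0], "dp": [0, -0.85, 0], "claw": 0}
  ]
}}

```text
t: 4.4
ee_pos: [478.9, 246.0, 71.6]
orientation: [-1.568, 0.052, -0.054]
ft_force: [-0.1, -0.1, -0.7]
width: 27.9
```

```bash
python3 -c "
from h import *
st(478.3,244.4,19.5,-3.8)"
```

```text
t 4.40 [478.9 246.   71.6] jaw yaw -3.9 appr [ 0.0012  0.002  -1.    ] w 27.9 F [-0.1 -0.1 -0.7] q [0.45 0.52 1.91 0.   0.71 0.52]
dp [-0.008 -0.02  -0.652]
turn [-0.001  0.     0.   ]
turn [ 0.001  0.001 -1.   ]
```

Request:
{"op": "jog_arm", "data": {
  "steps": [
    {"turn": [-0.001, 0, 0], "dp": [-0.01, -0.02, -0.3], "claw": 0},
    {"turn": [-0.001, 0, 0], "dp": [-0.01, -0.02, -0.55], "claw": 0},
    {"turn": [-0.001, 0, 0], "dp": [-0.01, -0.02, -0.62], "claw": 0},
    {"turn": [-0.001, 0, 0], "dp": [-0.01, -0.02, -0.65], "claw": 0},
    {"turn": [-0.001, 0, 0], "dp": [-0.01, -0.02, -0.655], "claw": 0},
    {"turn": [-0.001, 0, 0], "dp": [-0.01, -0.02, -0.655], "claw": 0},
    {"turn": [-0.001, 0, 0], "dp": [-0.01, -0.02, -0.655], "claw": 0}
  ]
}}

```text
t: 4.98
ee_pos: [478.7, 245.1, 19.9]
orientation: [-1.571, 0.051, -0.055]
ft_force: [0.5, -0.7, -1.0]
width: 27.4
```

```bash
python3 -c "
from h import *
st(478.3,244.4,19.2,-3.8)"
```

```text
t 4.98 [478.7 245.1  19.9] jaw yaw -3.9 appr [ 2.5e-03 -5.0e-04 -1.0e+00] w 27.4 F [ 0.5 -0.7 -1. ] q [ 0.45  0.61  1.92 -0.    0.6   0.52]
dp [-0.005 -0.008 -0.008]
turn [0.    0.001 0.   ]
turn [ 0.001 -0.    -1.   ]
```

Request:
{"op": "jog_arm", "data": {
  "steps": [
    {"turn": [0, 0, 0], "dp": [0, 0, -0.009], "claw": 0},
    {"turn": [0, 0, 0], "dp": [0, 0, -0.009], "claw": 0},
    {"turn": [0, 0, 0], "dp": [0, 0, -0.009], "claw": 0.7},
    {"turn": [0, 0, 0], "dp": [0, 0, -0.009], "claw": 0.7},
    {"turn": [0, 0, 0], "dp": [0, 0, -0.009], "claw": 0.7},
    {"turn": [0, 0, 0], "dp": [0, 0, -0.009], "claw": 0.7},
    {"turn": [0, 0, 0], "dp": [0, 0, -0.009], "claw": 0.7},
    {"turn": [0, 0, 0], "dp": [0, 0, -0.009], "claw": 0.7},
    {"turn": [0, 0, 0], "dp": [0, 0, 0.4], "claw": 0.7},
    {"turn": [0, 0, 0], "dp": [0, 0, 0.9], "claw": 0.7},
    {"turn": [0, 0, 0], "dp": [0, 0, 0.9], "claw": 0.7},
    {"turn": [0, 0, 0], "dp": [0, 0, 0.9], "claw": 0.7}
  ]
}}

```text
t: 5.98
ee_pos: [480.3, 245.8, 93.9]
orientation: [-1.568, 0.048, -0.058]
ft_force: [0.1, -0.8, 0.1]
width: 61.4
```

Request:
{"op": "jog_arm", "data": {
  "steps": [
    {"turn": [0, 0, 0], "dp": [1, -0.6, 0], "claw": 0.7},
    {"turn": [0, 0, 0], "dp": [1, -0.6, 0], "claw": 0.7},
    {"turn": [0, 0, 0], "dp": [1, -0.6, 0], "claw": 0.7},
    {"turn": [0, 0, 0], "dp": [1, -0.6, 0], "claw": 0.7}
  ]
}}

```text
t: 6.32
ee_pos: [562.2, 196.2, 92.9]
orientation: [-1.568, 0.05, -0.061]
ft_force: [-0.6, 0.4, -0.5]
width: 61.4
```

```bash
python3 -c "
from h import *
d=grab('top');cv2.imwrite('pics/t3.png',cv2.resize(d['img'][130:270,130:330,::-1],None,fx=4,fy=4))
st(638.9,145.3,80,-3.8)"
```

```text
t 6.37 [560.1 196.8  92.5] jaw yaw -4.0 appr [ 0.005   0.0011 -1.    ] w 61.1 F [-0.2 -0.2 -0.3] q [ 0.32  0.55  1.78 -0.    0.81  0.39]
dp [ 0.985 -0.644 -0.157]
turn [-0.     0.002  0.001]
turn [ 0.002  0.001 -0.999]
```

View pics/t3.png

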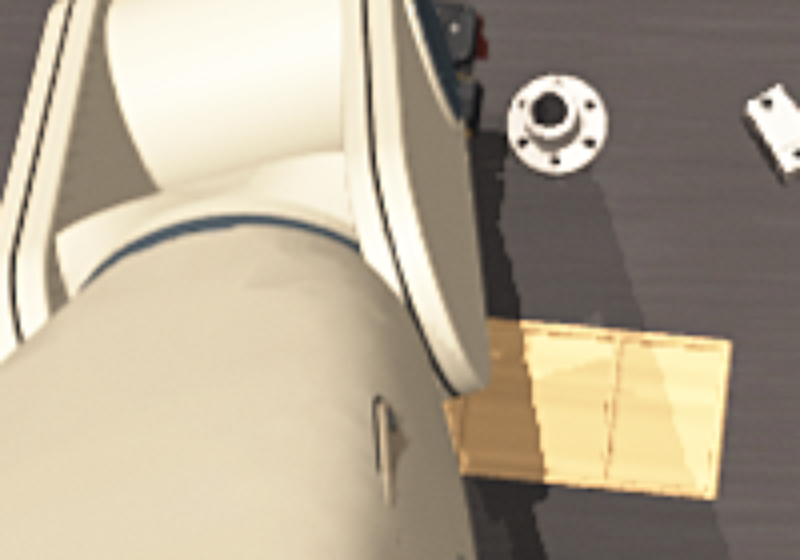

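The arm hides the cap; the flange at (555,122) hasn't moved. Continuing.

Request:
{"op": "jog_arm", "data": {
  "steps": [
    {"turn": [0, 0.002, 0], "dp": [0.985, -0.644, -0.15], "claw": 0.7},
    {"turn": [0, 0.002, 0], "dp": [0.985, -0.644, -0.15], "claw": 0.7},
    {"turn": [0, 0.002, 0], "dp": [0.985, -0.644, -0.15], "claw": 0.7},
    {"turn": [0, 0.002, 0], "dp": [0.985, -0.644, -0.15], "claw": 0.7},
    {"turn": [0, 0.002, 0], "dp": [0.985, -0.644, -0.15], "claw": 0.7},
    {"turn": [0, 0.002, 0], "dp": [0.985, -0.644, -0.15], "claw": 0.7}
  ]
}}

```text
t: 6.87
ee_pos: [636.6, 146.2, 79.7]
orientation: [-1.569, 0.057, -0.051]
ft_force: [-0.7, -0.0, 0.3]
width: 61.3
```

```bash
python3 -c "
from h import *
st(638.9,145.3,16,-3.8)"
```

```text
t 6.87 [636.6 146.2  79.7] jaw yaw -3.9 appr [-4.2e-03  8.0e-04 -1.0e+00] w 61.3 F [-0.7 -0.   0.3] q [0.21 0.64 1.64 0.   0.87 0.27]
dp [ 0.029 -0.012 -0.796]
turn [-0.    -0.001  0.001]
turn [-0.002  0.    -0.999]
```

Request:
{"op": "jog_arm", "data": {
  "steps": [
    {"turn": [0, -0.001, 0], "dp": [0.03, -0.012, -0.4], "claw": 0.7},
    {"turn": [0, -0.001, 0], "dp": [0.03, -0.012, -0.7], "claw": 0.7},
    {"turn": [0, -0.001, 0], "dp": [0.03, -0.012, -0.79], "claw": 0.7},
    {"turn": [0, -0.001, 0], "dp": [0.03, -0.012, -0.79], "claw": 0.7},
    {"turn": [0, -0.001, 0], "dp": [0.03, -0.012, -0.79], "claw": 0},
    {"turn": [0, -0.001, 0], "dp": [0.03, -0.012, -0.79], "claw": 0},
    {"turn": [0, -0.001, 0], "dp": [0.03, -0.012, -0.79], "claw": 0},
    {"turn": [0, -0.001, 0], "dp": [0.03, -0.012, -0.79], "claw": 0},
    {"turn": [0, -0.001, 0], "dp": [0.03, -0.012, -0.79], "claw": 0},
    {"turn": [0, -0.001, 0], "dp": [0.03, -0.012, -0.79], "claw": 0},
    {"turn": [0, -0.001, 0], "dp": [0.03, -0.012, -0.79], "claw": 0},
    {"turn": [0, -0.001, 0], "dp": [0.03, -0.012, -0.79], "claw": 0}
  ]
}}

```text
t: 7.87
ee_pos: [639.6, 145.4, 17.6]
orientation: [-1.569, 0.054, -0.054]
ft_force: [-1.0, 0.4, 6.0]
width: 31.4
```

```bash
python3 -c "
from h import *
st(472,148.6,90,-3.8)"
```

```text
t 7.87 [639.6 145.4  17.6] jaw yaw -4.0 appr [ 3.0e-04  1.2e-03 -1.0e+00] w 31.4 F [-1.   0.4  6. ] q [0.2  0.73 1.65 0.   0.76 0.27]
dp [-2.095  0.04   0.905]
turn [-0.     0.     0.001]
turn [ 0.     0.001 -0.999]
```

Request:
{"op": "jog_arm", "data": {
  "steps": [
    {"turn": [0, 0, 0], "dp": [0, 0, 0.4], "claw": 0},
    {"turn": [0, 0, 0], "dp": [0, 0, 0.8], "claw": 0},
    {"turn": [0, 0, 0], "dp": [0, 0, 0.8], "claw": 0},
    {"turn": [0, 0, 0], "dp": [0, 0, 0.8], "claw": 0},
    {"turn": [0, 0, 0], "dp": [0, 0, 0.8], "claw": 0}
  ]
}}

```text
t: 8.28
ee_pos: [639.0, 145.2, 81.1]
orientation: [-1.569, 0.055, -0.054]
ft_force: [-0.8, 1.0, -2.2]
width: 31.8
```

Request:
{"op": "jog_arm", "data": {
  "steps": [
    {"turn": [0, 0, 0], "dp": [-0.4, 0.01, 0], "claw": 0},
    {"turn": [0, 0, 0], "dp": [-0.8, 0.01, 0], "claw": 0},
    {"turn": [0, 0, 0], "dp": [-1, 0.01, 0], "claw": 0},
    {"turn": [0, 0, 0], "dp": [-1, 0.01, 0], "claw": 0},
    {"turn": [0, 0, 0], "dp": [-1, 0.01, 0], "claw": 0}
  ]
}}

```text
t: 8.7
ee_pos: [557.9, 145.9, 79.9]
orientation: [-1.57, 0.056, -0.052]
ft_force: [0.6, -0.7, -1.1]
width: 31.7
```

Request:
{"op": "jog_arm", "data": {
  "steps": [
    {"turn": [0, 0, 0], "dp": [-0.4, 0.01, 0], "claw": 0},
    {"turn": [0, 0, 0], "dp": [-0.8, 0.01, 0], "claw": 0},
    {"turn": [0, 0, 0], "dp": [-1, 0.01, 0], "claw": 0},
    {"turn": [0, 0, 0], "dp": [-1, 0.01, 0], "claw": 0},
    {"turn": [0, 0, 0], "dp": [-1, 0.01, 0], "claw": 0},
    {"turn": [0, 0, 0], "dp": [-1, 0.01, 0], "claw": 0}
  ]
}}

```text
t: 9.2
ee_pos: [480.5, 147.0, 80.1]
orientation: [-1.569, 0.054, -0.054]
ft_force: [0.6, -0.4, -2.6]
width: 31.6
```

```bash
python3 -c "
from h import *
st(472,148.6,21.6,-3.8)
d=grab('side');cv2.imwrite('pics/s2.png',cv2.resize(d['img'][60:220,200:440,::-1],None,fx=3,fy=3))"
```

```text
t 9.20 [480.5 147.   80.1] jaw yaw -3.9 appr [-2.e-04  1.e-03 -1.e+00] w 31.6 F [ 0.6 -0.4 -2.6] q [0.27 0.47 1.99 0.   0.69 0.34]
dp [-0.106  0.02  -0.731]
turn [-0.    -0.     0.001]
turn [-0.     0.001 -0.999]
```

View pics/s2.png

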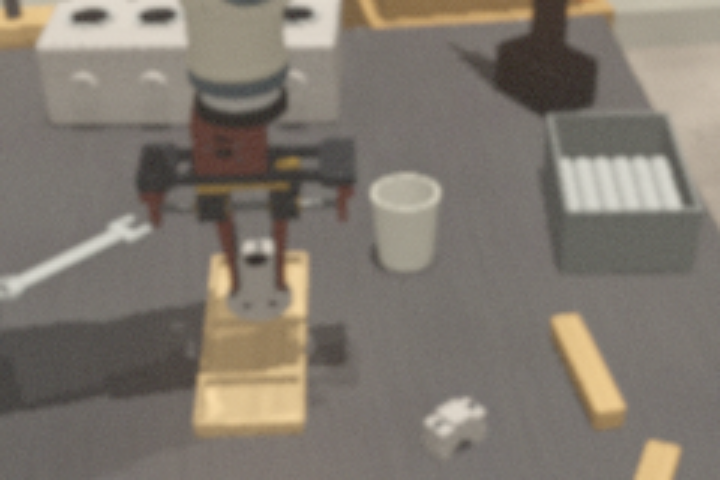

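Request:
{"op": "jog_arm", "data": {
  "steps": [
    {"turn": [0, 0, 0], "dp": [-0.106, 0.02, -0.1], "claw": 0},
    {"turn": [0, 0, 0], "dp": [-0.106, 0.02, -0.3], "claw": 0},
    {"turn": [0, 0, 0], "dp": [-0.106, 0.02, -0.5], "claw": 0},
    {"turn": [0, 0, 0], "dp": [-0.106, 0.02, -0.65], "claw": 0},
    {"turn": [0, 0, 0], "dp": [-0.106, 0.02, -0.71], "claw": 0},
    {"turn": [0, 0, 0], "dp": [-0.106, 0.02, -0.735], "claw": 0},
    {"turn": [0, 0, 0], "dp": [-0.106, 0.02, -0.735], "claw": 0},
    {"turn": [0, 0, 0], "dp": [-0.106, 0.02, -0.735], "claw": 0}
  ]
}}

```text
t: 9.92
ee_pos: [473.2, 148.8, 21.6]
orientation: [-1.569, 0.054, -0.055]
ft_force: [-0.3, 0.3, -2.0]
width: 31.6
```

```bash
python3 -c "
from h import *
st(472,148.6,21.6,-3.8)"
```

```text
t 9.92 [473.2 148.8  21.6] jaw yaw -4.0 appr [ 0.001   0.0014 -1.    ] w 31.6 F [-0.3  0.3 -2. ] q [0.28 0.58 2.01 0.   0.55 0.35]
dp [-0.015 -0.002  0.   ]
turn [-0.     0.     0.001]
turn [ 0.001  0.001 -0.999]
```

Request:
{"op": "jog_arm", "data": {
  "steps": [
    {"turn": [0, 0, 0], "dp": [-0.01, 0, -0.012], "claw": 0},
    {"turn": [0, 0, 0], "dp": [-0.01, 0, -0.02], "claw": 0},
    {"turn": [0, 0, 0], "dp": [-0.01, 0, -0.02], "claw": 0}
  ]
}}

```text
t: 10.17
ee_pos: [473.5, 148.9, 21.1]
orientation: [-1.568, 0.053, -0.056]
ft_force: [-1.1, -1.2, 9.3]
width: 31.3
```

Request:
{"op": "jog_arm", "data": {
  "steps": [
    {"turn": [0, 0, 0], "dp": [0, 0, 0], "claw": 0.6},
    {"turn": [0, 0, 0], "dp": [0, 0, 0], "claw": 0.6},
    {"turn": [0, 0, 0], "dp": [0, 0, 0], "claw": 0.6},
    {"turn": [0, 0, 0], "dp": [0, 0, 0], "claw": 0.6},
    {"turn": [0, 0, 0], "dp": [0, 0, 0], "claw": 0.6},
    {"turn": [0, 0, 0], "dp": [0, 0, 0.4], "claw": 0.6},
    {"turn": [0, 0, 0], "dp": [0, 0, 0.9], "claw": 0.6},
    {"turn": [0, 0, 0], "dp": [0, 0, 0.9], "claw": 0.6},
    {"turn": [0, 0, 0], "dp": [0, 0, 0.9], "claw": 0.6}
  ]
}}

```text
t: 10.92
ee_pos: [475.0, 149.4, 94.9]
orientation: [-1.567, 0.049, -0.06]
ft_force: [0.1, 0.0, -0.7]
width: 52.9
```

Request:
{"op": "jog_arm", "data": {
  "steps": [
    {"turn": [0, 0, 0], "dp": [0, -1, 0], "claw": 0.6},
    {"turn": [0, 0, 0], "dp": [0, -1, 0], "claw": 0.6},
    {"turn": [0, 0, 0], "dp": [0, -1, 0], "claw": 0.6},
    {"turn": [0, 0, 0], "dp": [0, -1, 0], "claw": 0.6}
  ]
}}

```text
t: 11.25
ee_pos: [474.1, 67.9, 93.8]
orientation: [-1.567, 0.053, -0.061]
ft_force: [-0.1, -0.8, 0.1]
width: 52.6
```

Request:
{"op": "jog_arm", "data": {
  "steps": [
    {"turn": [0, 0, 0], "dp": [0, -1, 0], "claw": 0.6},
    {"turn": [0, 0, 0], "dp": [0, -1, 0], "claw": 0.6},
    {"turn": [0, 0, 0], "dp": [0, -1, 0], "claw": 0.6},
    {"turn": [0, 0, 0], "dp": [0, -1, 0], "claw": 0.6}
  ]
}}

```text
t: 11.58
ee_pos: [473.8, -12.8, 93.0]
orientation: [-1.567, 0.057, -0.062]
ft_force: [0.4, 0.0, 0.0]
width: 52.8
```

Request:
{"op": "jog_arm", "data": {
  "steps": [
    {"turn": [0, 0, 0], "dp": [0, -1, 0], "claw": 0.6},
    {"turn": [0, 0, 0], "dp": [0, -1, 0], "claw": 0.6},
    {"turn": [0, 0, 0], "dp": [0, -1, 0], "claw": 0.6},
    {"turn": [0, 0, 0], "dp": [0, -1, 0], "claw": 0.6}
  ]
}}

```text
t: 11.92
ee_pos: [473.9, -92.5, 92.5]
orientation: [-1.566, 0.058, -0.063]
ft_force: [-0.5, 0.5, 1.3]
width: 52.9
```

Request:
{"op": "jog_arm", "data": {
  "steps": [
    {"turn": [0, 0, 0], "dp": [0, -1, 0], "claw": 0.6},
    {"turn": [0, 0, 0], "dp": [0, -1, 0], "claw": 0.6},
    {"turn": [0, 0, 0], "dp": [0, -1, 0], "claw": 0.6},
    {"turn": [0, 0, 0], "dp": [0, -1, 0], "claw": 0.6}
  ]
}}

```text
t: 12.25
ee_pos: [474.2, -171.8, 92.1]
orientation: [-1.566, 0.06, -0.063]
ft_force: [0.6, -0.2, -0.1]
width: 52.7
```

```bash
cat >> h.py <<'E'
def rects(n,boxes,lo,hi):
    P=pts(np.load('last_%s.npz'%n))
    for k,(a,b,c,e) in boxes.items():
        Q=P[b:e,a:c].reshape(-1,3); m=Q[(Q[:,2]>lo)&(Q[:,2]<hi)]
        r=cv2.minAreaRect(m[:,:2].astype(np.float32)); print(k,len(m),m.mean(0).round(1),np.round(r[0],1),np.round(r[1],1),round(r[2],1))
def local(k,x,y):
    c,a=dict(L=((473.3,168.6),-3.8),S=((464.5,-146.4),3.4))[k]; a=np.radians(a)
    v=np.array([x,y])-c; print(k,'local',np.round([v[0]*np.cos(a)+v[1]*np.sin(a),-v[0]*np.sin(a)+v[1]*np.cos(a)],1))
E
python3 -c "
from h import *
st(492.4,-375.9,80,-3.8)
d=grab('top');cv2.imwrite('pics/t4.png',d['img'][:,:,::-1])
rects('top',dict(capL=(195,200,245,255),fr=(246,205,284,255)),28,70)
"
```

```text
t 12.25 [ 474.2 -171.8   92.1] jaw yaw -4.5 appr [ 0.0026  0.0041 -1.    ] w 52.7 F [ 0.6 -0.2 -0.1] q [-0.37  0.45  1.98  0.01  0.71 -0.3 ]
dp [ 0.228 -2.552 -0.152]
turn [-0.001  0.001  0.004]
turn [ 0.001  0.002 -0.996]
capL 398 [479.4 244.4  41.7] [479.6 246. ] [73.1 28. ] 86.1
fr 168 [473.6 147.4  47.4] [474.1 147.8] [30.3 29.8] 46.4
```

View pics/t4.png

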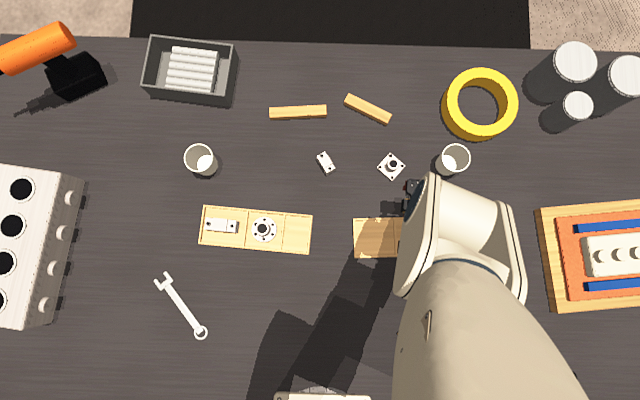

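Both parts sit in their compartments (cap at (222,226), flange at (263,230)), and the depths agree. Now the sleeve.

Request:
{"op": "jog_arm", "data": {
  "steps": [
    {"turn": [0, 0, 0.004], "dp": [0.1, -1, 0], "claw": 0.7},
    {"turn": [0, 0, 0.004], "dp": [0.1, -1, 0], "claw": 0.7},
    {"turn": [0, 0, 0.004], "dp": [0.1, -1, 0], "claw": 0.7},
    {"turn": [0, 0, 0.004], "dp": [0.1, -1, 0], "claw": 0.7}
  ]
}}

```text
t: 12.63
ee_pos: [482.3, -249.9, 91.8]
orientation: [-1.565, 0.049, -0.052]
ft_force: [-0.7, 0.9, 0.1]
width: 61.4
```

Request:
{"op": "jog_arm", "data": {
  "steps": [
    {"turn": [0, 0, 0], "dp": [0.12, -1, 0], "claw": 0.7},
    {"turn": [0, 0, 0], "dp": [0.12, -1, 0], "claw": 0.7},
    {"turn": [0, 0, 0], "dp": [0.12, -1, 0], "claw": 0.7},
    {"turn": [0, 0, 0], "dp": [0.12, -1, 0], "claw": 0.7}
  ]
}}

```text
t: 12.97
ee_pos: [492.3, -328.6, 91.4]
orientation: [-1.564, 0.05, -0.052]
ft_force: [-0.6, 1.0, -0.2]
width: 61.4
```

```bash
python3 -c "
from h import *
st(492.4,-375.9,80,-3.8)"
```

```text
t 12.97 [ 492.3 -328.6   91.4] jaw yaw -3.7 appr [ 0.0012  0.0058 -1.    ] w 61.4 F [-0.6  1.  -0.2] q [-0.61  0.55  1.78  0.01  0.81 -0.55]
dp [ 0.002 -0.591 -0.143]
turn [-0.002  0.    -0.001]
turn [-0.001 -0.003  0.999]
```

Request:
{"op": "jog_arm", "data": {
  "steps": [
    {"turn": [-0.002, 0, 0], "dp": [0, -0.59, 0], "claw": 0.7},
    {"turn": [-0.002, 0, 0], "dp": [0, -0.59, -0.05], "claw": 0.7},
    {"turn": [-0.002, 0, 0], "dp": [0, -0.59, -0.14], "claw": 0.7},
    {"turn": [-0.002, 0, 0], "dp": [0, -0.59, -0.14], "claw": 0.7},
    {"turn": [-0.002, 0, 0], "dp": [0, -0.59, -0.14], "claw": 0.7}
  ]
}}

```text
t: 13.38
ee_pos: [491.5, -373.0, 79.2]
orientation: [-1.568, 0.051, -0.049]
ft_force: [-0.5, 0.3, -0.2]
width: 61.5
```

```bash
python3 -c "
from h import *
st(492.4,-375.9,16,-3.8)"
```

```text
t 13.38 [ 491.5 -373.    79.2] jaw yaw -3.6 appr [-0.0014  0.0019 -1.    ] w 61.5 F [-0.5  0.3 -0.2] q [-0.67  0.6   1.73  0.    0.82 -0.61]
dp [ 0.011 -0.037 -0.79 ]
turn [-0.001 -0.    -0.001]
turn [ 0.001 -0.001  0.999]
```

Request:
{"op": "jog_arm", "data": {
  "steps": [
    {"turn": [-0.001, 0, 0], "dp": [0.01, -0.037, -0.2], "claw": 0.7},
    {"turn": [-0.001, 0, 0], "dp": [0.01, -0.037, -0.6], "claw": 0.7},
    {"turn": [-0.001, 0, 0], "dp": [0.01, -0.037, -0.79], "claw": 0.7},
    {"turn": [-0.001, 0, 0], "dp": [0.01, -0.037, -0.79], "claw": 0.7},
    {"turn": [-0.001, 0, 0], "dp": [0.01, -0.037, -0.79], "claw": 0.7},
    {"turn": [-0.001, 0, 0], "dp": [0.01, -0.037, -0.79], "claw": 0},
    {"turn": [-0.001, 0, 0], "dp": [0.01, -0.037, -0.79], "claw": 0},
    {"turn": [-0.001, 0, 0], "dp": [0.01, -0.037, -0.79], "claw": 0},
    {"turn": [-0.001, 0, 0], "dp": [0.01, -0.037, -0.79], "claw": 0},
    {"turn": [-0.001, 0, 0], "dp": [0.01, -0.037, -0.79], "claw": 0},
    {"turn": [-0.001, 0, 0], "dp": [0.01, -0.037, -0.79], "claw": 0},
    {"turn": [-0.001, 0, 0], "dp": [0.01, -0.037, -0.79], "claw": 0}
  ]
}}

```text
t: 14.38
ee_pos: [492.7, -376.3, 17.0]
orientation: [-1.572, 0.05, -0.049]
ft_force: [-0.8, 1.4, 6.9]
width: 36.2
```

Request:
{"op": "jog_arm", "data": {
  "steps": [
    {"turn": [0, 0, 0], "dp": [0, 0, 0], "claw": 0},
    {"turn": [0, 0, 0], "dp": [0, 0, 0.3], "claw": 0},
    {"turn": [0, 0, 0], "dp": [0, 0, 0.7], "claw": 0},
    {"turn": [0, 0, 0], "dp": [0, 0, 0.9], "claw": 0},
    {"turn": [0, 0, 0], "dp": [0, 0, 0.9], "claw": 0},
    {"turn": [0, 0, 0], "dp": [0, 0, 0.9], "claw": 0}
  ]
}}

```text
t: 14.88
ee_pos: [493.0, -376.6, 89.4]
orientation: [-1.573, 0.049, -0.051]
ft_force: [-1.0, -0.6, -2.0]
width: 36.4
```

```bash
python3 -c "
from h import *
st(467,72.8,90,-3.8)"
```

```text
t 14.88 [ 493.  -376.6   89.4] jaw yaw -3.6 appr [ 9.0e-04 -2.9e-03 -1.0e+00] w 36.4 F [-1.  -0.6 -2. ] q [-0.67  0.59  1.72 -0.    0.83 -0.61]
dp [-0.325  5.617  0.007]
turn [ 0.001  0.    -0.001]
turn [-0.     0.001  0.999]
```

Request:
{"op": "jog_arm", "data": {
  "steps": [
    {"turn": [0, 0, 0], "dp": [-0.05, 0.4, 0], "claw": 0},
    {"turn": [0, 0, 0], "dp": [-0.05, 0.8, 0], "claw": 0},
    {"turn": [0, 0, 0], "dp": [-0.05, 1, 0], "claw": 0},
    {"turn": [0, 0, 0], "dp": [-0.05, 1, 0], "claw": 0}
  ]
}}

```text
t: 15.22
ee_pos: [487.2, -292.9, 87.5]
orientation: [-1.57, 0.05, -0.045]
ft_force: [0.3, 0.3, -1.6]
width: 36.3
```

Request:
{"op": "jog_arm", "data": {
  "steps": [
    {"turn": [0, 0, 0], "dp": [-0.05, 0.4, 0], "claw": 0},
    {"turn": [0, 0, 0], "dp": [-0.05, 0.8, 0], "claw": 0},
    {"turn": [0, 0, 0], "dp": [-0.05, 1, 0], "claw": 0},
    {"turn": [0, 0, 0], "dp": [-0.05, 1, 0], "claw": 0}
  ]
}}

```text
t: 15.55
ee_pos: [482.4, -210.5, 86.4]
orientation: [-1.569, 0.05, -0.041]
ft_force: [-0.2, -0.7, -2.3]
width: 36.2
```

Request:
{"op": "jog_arm", "data": {
  "steps": [
    {"turn": [0, 0, 0], "dp": [-0.05, 0.4, 0], "claw": 0},
    {"turn": [0, 0, 0], "dp": [-0.05, 0.8, 0], "claw": 0},
    {"turn": [0, 0, 0], "dp": [-0.05, 1, 0], "claw": 0},
    {"turn": [0, 0, 0], "dp": [-0.05, 1, 0], "claw": 0}
  ]
}}

```text
t: 15.88
ee_pos: [478.2, -129.2, 85.8]
orientation: [-1.569, 0.05, -0.039]
ft_force: [-0.2, -0.1, -1.1]
width: 36.2
```

Request:
{"op": "jog_arm", "data": {
  "steps": [
    {"turn": [0, 0, 0], "dp": [-0.05, 0.4, 0], "claw": 0},
    {"turn": [0, 0, 0], "dp": [-0.05, 0.8, 0], "claw": 0},
    {"turn": [0, 0, 0], "dp": [-0.05, 1, 0], "claw": 0},
    {"turn": [0, 0, 0], "dp": [-0.05, 1, 0], "claw": 0}
  ]
}}

```text
t: 16.22
ee_pos: [474.8, -48.4, 85.5]
orientation: [-1.569, 0.048, -0.037]
ft_force: [0.6, 0.1, -1.6]
width: 36.2
```

Request:
{"op": "jog_arm", "data": {
  "steps": [
    {"turn": [0, 0, 0], "dp": [-0.05, 0.4, 0], "claw": 0},
    {"turn": [0, 0, 0], "dp": [-0.05, 0.8, 0], "claw": 0},
    {"turn": [0, 0, 0], "dp": [-0.05, 1, 0], "claw": 0},
    {"turn": [0, 0, 0], "dp": [-0.05, 1, 0], "claw": 0}
  ]
}}

```text
t: 16.55
ee_pos: [472.0, 32.1, 85.3]
orientation: [-1.569, 0.046, -0.036]
ft_force: [0.7, -1.0, -1.1]
width: 35.8
```

```bash
python3 -c "
from h import *
st(467,72.8,60,-3.8)"
```

```text
t 16.55 [472.   32.1  85.3] jaw yaw -3.0 appr [-0.0061  0.0017 -1.    ] w 35.8 F [ 0.7 -1.  -1.1] q [0.04 0.43 2.04 0.   0.67 0.09]
dp [-0.062  0.508 -0.317]
turn [-0.001 -0.002 -0.005]
turn [ 0.003 -0.001  0.995]
```

Request:
{"op": "jog_arm", "data": {
  "steps": [
    {"turn": [-0.001, -0.002, -0.005], "dp": [-0.062, 0.4, 0], "claw": 0},
    {"turn": [-0.001, -0.002, -0.005], "dp": [-0.062, 0.5, 0], "claw": 0},
    {"turn": [-0.001, -0.002, -0.005], "dp": [-0.062, 0.5, 0], "claw": 0},
    {"turn": [-0.001, -0.002, -0.005], "dp": [-0.062, 0.5, -0.1], "claw": 0},
    {"turn": [-0.001, -0.002, -0.005], "dp": [-0.062, 0.5, -0.3], "claw": 0},
    {"turn": [-0.001, -0.002, -0.005], "dp": [-0.062, 0.5, -0.5], "claw": 0},
    {"turn": [-0.001, -0.002, -0.005], "dp": [-0.062, 0.5, -0.65], "claw": 0},
    {"turn": [-0.001, -0.002, -0.005], "dp": [-0.062, 0.5, -0.75], "claw": 0},
    {"turn": [-0.001, -0.002, -0.005], "dp": [-0.062, 0.5, -0.78], "claw": 0},
    {"turn": [-0.001, -0.002, -0.005], "dp": [-0.062, 0.5, -0.78], "claw": 0}
  ]
}}

```text
t: 17.38
ee_pos: [466.8, 71.2, 22.2]
orientation: [-1.572, 0.055, -0.053]
ft_force: [0.3, 0.3, -1.7]
width: 36.2
```

```bash
python3 -c "
from h import *
st(467,72.8,21,-3.8)"
```

```text
t 17.38 [466.8  71.2  22.2] jaw yaw -3.9 appr [-0.0012 -0.0016 -1.    ] w 36.2 F [ 0.3  0.3 -1.7] q [ 0.13  0.56  2.06 -0.    0.52  0.2 ]
dp [ 0.003  0.02  -0.015]
turn [ 0.001 -0.     0.001]
turn [-0.001 -0.001 -0.999]
```

Request:
{"op": "jog_arm", "data": {
  "steps": [
    {"turn": [0, 0, 0], "dp": [0, 0.02, -0.015], "claw": 0},
    {"turn": [0, 0, 0], "dp": [0, 0.02, -0.028], "claw": 0},
    {"turn": [0, 0, 0], "dp": [0, 0.02, -0.03], "claw": 0},
    {"turn": [0, 0, 0], "dp": [0, 0.02, -0.03], "claw": 0}
  ]
}}

```text
t: 17.72
ee_pos: [467.3, 72.5, 20.9]
orientation: [-1.572, 0.053, -0.054]
ft_force: [-1.6, -3.8, 7.0]
width: 36.1
```

Request:
{"op": "jog_arm", "data": {
  "steps": [
    {"turn": [0, 0, 0], "dp": [0, 0, 0], "claw": 0.65},
    {"turn": [0, 0, 0], "dp": [0, 0, 0], "claw": 0.65},
    {"turn": [0, 0, 0], "dp": [0, 0, 0], "claw": 0.65},
    {"turn": [0, 0, 0], "dp": [0, 0, 0], "claw": 0.65},
    {"turn": [0, 0, 0], "dp": [0, 0, 0], "claw": 0.65},
    {"turn": [0, 0, 0], "dp": [0, 0, 0.4], "claw": 0.65},
    {"turn": [0, 0, 0], "dp": [0, 0, 0.9], "claw": 0.65},
    {"turn": [0, 0, 0], "dp": [0, 0, 0.9], "claw": 0.65},
    {"turn": [0, 0, 0], "dp": [0, 0, 0.9], "claw": 0.65}
  ]
}}

```text
t: 18.47
ee_pos: [469.0, 72.8, 94.7]
orientation: [-1.571, 0.05, -0.057]
ft_force: [-0.6, -0.3, 0.3]
width: 57.2
```

Request:
{"op": "jog_arm", "data": {
  "steps": [
    {"turn": [0, 0, 0], "dp": [0.75, -1, 0], "claw": 0.65},
    {"turn": [0, 0, 0], "dp": [0.75, -1, 0], "claw": 0.65},
    {"turn": [0, 0, 0], "dp": [0.75, -1, 0], "claw": 0.65},
    {"turn": [0, 0, 0], "dp": [0.75, -1, 0], "claw": 0.65}
  ]
}}

```text
t: 18.8
ee_pos: [531.1, -9.7, 93.8]
orientation: [-1.572, 0.051, -0.06]
ft_force: [0.2, 0.6, 0.5]
width: 57.3
```

Request:
{"op": "jog_arm", "data": {
  "steps": [
    {"turn": [0, 0, 0], "dp": [0.7, -1, 0], "claw": 0.65},
    {"turn": [0, 0, 0], "dp": [0.7, -1, 0], "claw": 0.65},
    {"turn": [0, 0, 0], "dp": [0.7, -1, 0], "claw": 0.65},
    {"turn": [0, 0, 0], "dp": [0.7, -1, 0], "claw": 0.65}
  ]
}}

```text
t: 19.13
ee_pos: [588.4, -91.9, 92.5]
orientation: [-1.572, 0.053, -0.063]
ft_force: [-0.3, 1.0, 0.1]
width: 57.3
```

```bash
python3 -c "
from h import *
st(634.9,-149.4,80,-40)
d=grab('top');cv2.imwrite('pics/t5.png',d['img'][:,:,::-1])
rects('top',dict(capL=(195,200,245,255),fr=(246,205,280,255),sl=(282,205,315,255)),28,70)
local('L',479.6,246.);local('L',474.1,147.8)
"
```

```text
t 19.13 [588.4 -91.9  92.5] jaw yaw -4.2 appr [ 0.0063 -0.002  -1.    ] w 57.3 F [-0.3  1.   0.1] q [-0.17  0.55  1.78 -0.    0.81 -0.1 ]
dp [ 0.581 -0.719 -0.157]
turn [ 0.001  0.002 -0.199]
turn [-0.002  0.002  0.801]
capL 399 [479.5 244.5  41.9] [479.7 245.8] [73.4 28. ] 86.1
fr 167 [473.6 147.5  47.3] [473.9 148.3] [29.6 30.6] 0.4
sl 123 [467.7  71.5  46.5] [467.4  71. ] [34.4 34. ] 0.4
L local [ 1.2 77.6]
L local [  2.2 -20.7]
```

View pics/t5.png

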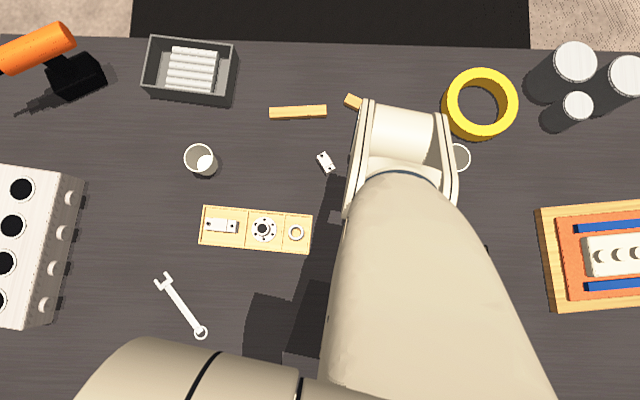

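All three parts stand in the long tray (sleeve ring at (296,232)), within tolerance. Now the second kit: the square flange.

Request:
{"op": "jog_arm", "data": {
  "steps": [
    {"turn": [0.001, 0.002, -0.2], "dp": [0.58, -0.719, -0.15], "claw": 0.65},
    {"turn": [0.001, 0.002, -0.2], "dp": [0.58, -0.719, -0.15], "claw": 0.65},
    {"turn": [0.001, 0.002, -0.2], "dp": [0.58, -0.719, -0.15], "claw": 0.65},
    {"turn": [0.001, 0.002, -0.2], "dp": [0.58, -0.719, -0.15], "claw": 0.65},
    {"turn": [0.001, 0.002, -0.2], "dp": [0.58, -0.719, -0.15], "claw": 0.65},
    {"turn": [0.001, 0.002, -0.2], "dp": [0.58, -0.719, -0.15], "claw": 0.65},
    {"turn": [0.001, 0.002, -0.2], "dp": [0.58, -0.719, -0.15], "claw": 0.65},
    {"turn": [0.001, 0.002, -0.2], "dp": [0.58, -0.719, -0.15], "claw": 0.65}
  ]
}}

```text
t: 19.85
ee_pos: [632.1, -146.5, 79.7]
orientation: [-1.501, 0.548, -0.542]
ft_force: [-0.1, -1.0, -0.3]
width: 56.9
```

```bash
python3 -c "
from h import *
st(634.9,-149.4,14.5,-40.5)"
```

```text
t 19.85 [ 632.1 -146.5   79.7] jaw yaw -39.9 appr [-0.0038  0.002  -1.    ] w 56.9 F [-0.1 -1.  -0.3] q [-0.25  0.64  1.65  0.    0.86  0.45]
dp [ 0.036 -0.036 -0.815]
turn [-0.001 -0.001 -0.003]
turn [ 0.002 -0.001  0.997]
```

Request:
{"op": "jog_arm", "data": {
  "steps": [
    {"turn": [-0.001, -0.001, -0.003], "dp": [0.036, -0.036, -0.1], "claw": 0.65},
    {"turn": [-0.001, -0.001, -0.003], "dp": [0.036, -0.036, -0.5], "claw": 0.65},
    {"turn": [-0.001, -0.001, -0.003], "dp": [0.036, -0.036, -0.81], "claw": 0.65},
    {"turn": [-0.001, -0.001, -0.003], "dp": [0.036, -0.036, -0.81], "claw": 0.65},
    {"turn": [-0.001, -0.001, -0.003], "dp": [0.036, -0.036, -0.81], "claw": 0.65},
    {"turn": [-0.001, -0.001, -0.003], "dp": [0.036, -0.036, -0.81], "claw": 0},
    {"turn": [-0.001, -0.001, -0.003], "dp": [0.036, -0.036, -0.81], "claw": 0},
    {"turn": [-0.001, -0.001, -0.003], "dp": [0.036, -0.036, -0.81], "claw": 0},
    {"turn": [-0.001, -0.001, -0.003], "dp": [0.036, -0.036, -0.81], "claw": 0},
    {"turn": [-0.001, -0.001, -0.003], "dp": [0.036, -0.036, -0.81], "claw": 0},
    {"turn": [-0.001, -0.001, -0.003], "dp": [0.036, -0.036, -0.81], "claw": 0},
    {"turn": [-0.001, -0.001, -0.003], "dp": [0.036, -0.036, -0.81], "claw": 0}
  ]
}}

```text
t: 20.85
ee_pos: [635.5, -149.5, 15.9]
orientation: [-1.5, 0.552, -0.553]
ft_force: [-1.0, 0.5, 6.2]
width: 27.4
```

Request:
{"op": "jog_arm", "data": {
  "steps": [
    {"turn": [0, 0, 0], "dp": [0, 0, 0], "claw": 0},
    {"turn": [0, 0, 0], "dp": [0, 0, 0.3], "claw": 0},
    {"turn": [0, 0, 0], "dp": [0, 0, 0.7], "claw": 0},
    {"turn": [0, 0, 0], "dp": [0, 0, 0.9], "claw": 0},
    {"turn": [0, 0, 0], "dp": [0, 0, 0.9], "claw": 0},
    {"turn": [0, 0, 0], "dp": [0, 0, 0.9], "claw": 0}
  ]
}}

```text
t: 21.35
ee_pos: [635.8, -149.6, 88.4]
orientation: [-1.5, 0.55, -0.555]
ft_force: [-0.4, -0.7, -1.5]
width: 27.6
```

```bash
python3 -c "
from h import *
st(462.5,-112.5,85,3.4)
d=grab('side');cv2.imwrite('pics/s3.png',cv2.resize(d['img'][100:320,220:460,::-1],None,fx=2.5,fy=2.5))"
```

```text
t 21.35 [ 635.8 -149.6   88.4] jaw yaw -40.5 appr [ 0.0021 -0.0018 -1.    ] w 27.6 F [-0.4 -0.7 -1.5] q [-0.25  0.63  1.64 -0.    0.87  0.46]
dp [-2.167  0.464 -0.042]
turn [0.    0.001 0.244]
turn [ 0.001 -0.    -0.756]
```

View pics/s3.png

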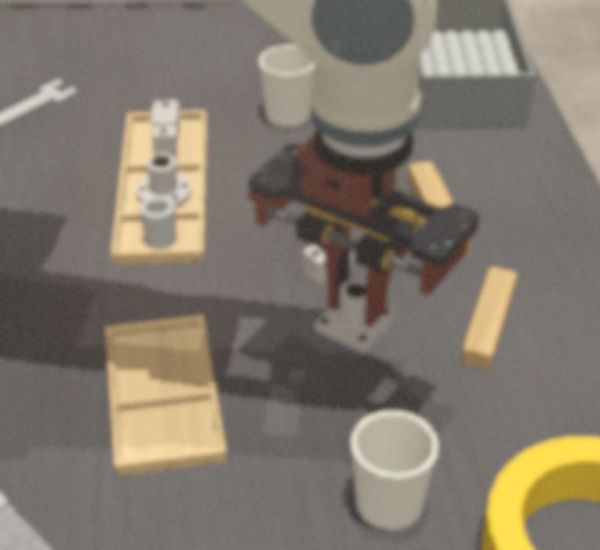

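The square flange hangs upright in the jaws, base at (352,322), and the three long-tray parts stand. Moving to the tray.

Request:
{"op": "jog_arm", "data": {
  "steps": [
    {"turn": [0, 0, 0.03], "dp": [-0.4, 0.1, 0], "claw": 0},
    {"turn": [0, 0, 0.06], "dp": [-0.8, 0.2, 0], "claw": 0},
    {"turn": [0, 0, 0.09], "dp": [-1, 0.2, 0], "claw": 0},
    {"turn": [0, 0, 0.12], "dp": [-1, 0.2, 0], "claw": 0},
    {"turn": [0, 0, 0.12], "dp": [-1, 0.2, 0], "claw": 0}
  ]
}}

```text
t: 21.82
ee_pos: [552.5, -132.9, 85.2]
orientation: [-1.556, 0.259, -0.253]
ft_force: [0.3, -0.3, -1.2]
width: 27.7
```

Request:
{"op": "jog_arm", "data": {
  "steps": [
    {"turn": [0, 0, 0.03], "dp": [-0.4, 0.1, 0], "claw": 0},
    {"turn": [0, 0, 0.06], "dp": [-0.8, 0.2, 0], "claw": 0},
    {"turn": [0, 0, 0.09], "dp": [-1, 0.2, 0], "claw": 0},
    {"turn": [0, 0, 0.12], "dp": [-1, 0.2, 0], "claw": 0},
    {"turn": [0, 0, 0.124], "dp": [-1, 0.2, 0], "claw": 0},
    {"turn": [0, 0, 0.124], "dp": [-1, 0.2, 0], "claw": 0}
  ]
}}

```text
t: 22.32
ee_pos: [473.0, -117.0, 84.7]
orientation: [-1.572, -0.044, 0.05]
ft_force: [0.2, -0.3, -1.2]
width: 27.5
```

```bash
python3 -c "
from h import *
st(462.5,-112.5,20.5,3.4)"
```

```text
t 22.32 [ 473.  -117.    84.7] jaw yaw 3.4 appr [-0.0034 -0.0016 -1.    ] w 27.5 F [ 0.2 -0.3 -1.2] q [-0.27  0.45  2.01 -0.    0.68 -0.32]
dp [-0.131  0.056 -0.803]
turn [ 0.001 -0.001 -0.   ]
turn [0.002 0.001 1.   ]
```

Request:
{"op": "jog_arm", "data": {
  "steps": [
    {"turn": [0.001, -0.001, 0], "dp": [-0.131, 0.056, -0.1], "claw": 0},
    {"turn": [0.001, -0.001, 0], "dp": [-0.131, 0.056, -0.3], "claw": 0},
    {"turn": [0.001, -0.001, 0], "dp": [-0.131, 0.056, -0.5], "claw": 0},
    {"turn": [0.001, -0.001, 0], "dp": [-0.131, 0.056, -0.65], "claw": 0},
    {"turn": [0.001, -0.001, 0], "dp": [-0.131, 0.056, -0.75], "claw": 0},
    {"turn": [0.001, -0.001, 0], "dp": [-0.131, 0.056, -0.79], "claw": 0},
    {"turn": [0.001, -0.001, 0], "dp": [-0.131, 0.056, -0.81], "claw": 0},
    {"turn": [0.001, -0.001, 0], "dp": [-0.131, 0.056, -0.82], "claw": 0},
    {"turn": [0.001, -0.001, 0], "dp": [-0.131, 0.056, -0.825], "claw": 0},
    {"turn": [0.001, -0.001, 0], "dp": [-0.131, 0.056, -0.825], "claw": 0}
  ]
}}

```text
t: 23.15
ee_pos: [462.6, -112.4, 19.8]
orientation: [-1.569, -0.045, 0.046]
ft_force: [-4.7, 1.8, 12.1]
width: 27.3
```

Request:
{"op": "jog_arm", "data": {
  "steps": [
    {"turn": [0, 0, 0], "dp": [0, 0, 0], "claw": 0.65},
    {"turn": [0, 0, 0], "dp": [0, 0, 0], "claw": 0.65},
    {"turn": [0, 0, 0], "dp": [0, 0, 0], "claw": 0.65},
    {"turn": [0, 0, 0], "dp": [0, 0, 0], "claw": 0.65},
    {"turn": [0, 0, 0], "dp": [0, 0, 0], "claw": 0.65},
    {"turn": [0, 0, 0], "dp": [0, 0, 0], "claw": 0.65},
    {"turn": [0, 0, 0], "dp": [0, 0, 0.4], "claw": 0.65},
    {"turn": [0, 0, 0], "dp": [0, 0, 0.9], "claw": 0.65},
    {"turn": [0, 0, 0], "dp": [0, 0, 0.9], "claw": 0.65},
    {"turn": [0, 0, 0], "dp": [0, 0, 0.9], "claw": 0.65}
  ]
}}

```text
t: 23.98
ee_pos: [464.3, -112.9, 93.6]
orientation: [-1.57, -0.049, 0.042]
ft_force: [0.3, 0.3, 0.2]
width: 56.8
```

Request:
{"op": "jog_arm", "data": {
  "steps": [
    {"turn": [0, 0, -0.15], "dp": [1, 0.7, 0], "claw": 0.65},
    {"turn": [0, 0, -0.15], "dp": [1, 0.7, 0], "claw": 0.65},
    {"turn": [0, 0, -0.15], "dp": [1, 0.7, 0], "claw": 0.65},
    {"turn": [0, 0, -0.15], "dp": [1, 0.7, 0], "claw": 0.65}
  ]
}}

```text
t: 24.32
ee_pos: [547.3, -55.0, 92.7]
orientation: [-1.546, 0.323, -0.332]
ft_force: [-0.3, -0.1, 0.7]
width: 57.2
```

Request:
{"op": "jog_arm", "data": {
  "steps": [
    {"turn": [0, 0, -0.15], "dp": [0.9, 0.6, 0], "claw": 0.65},
    {"turn": [0, 0, -0.15], "dp": [0.9, 0.6, 0], "claw": 0.65},
    {"turn": [0, 0, -0.15], "dp": [0.9, 0.6, 0], "claw": 0.65},
    {"turn": [0, 0, -0.15], "dp": [0.9, 0.6, 0], "claw": 0.65}
  ]
}}

```text
t: 24.65
ee_pos: [621.1, -5.2, 90.9]
orientation: [-1.457, 0.693, -0.702]
ft_force: [-0.1, -1.3, -0.3]
width: 56.9
```

```bash
python3 -c "
from h import *
st(635.9,8.2,75,-56.8)
d=grab('top');cv2.imwrite('pics/t6.png',d['img'][:,:,::-1])
rects('top',dict(fs=(355,205,392,265)),28,70)
"
```

```text
t 24.65 [621.1  -5.2  90.9] jaw yaw -51.2 appr [ 0.0044 -0.0036 -1.    ] w 56.9 F [-0.1 -1.3 -0.3] q [-0.03  0.58  1.72 -0.    0.83  0.87]
dp [ 0.185  0.168 -0.199]
turn [ 0.001  0.001 -0.031]
turn [-0.002  0.002  0.969]
fs 0 [nan nan nan] [0. 0.] [0. 0.] 0.0h.py:26: RuntimeWarning: Mean of empty slice.
  r=cv2.minAreaRect(m[:,:2].astype(np.float32)); print(k,len(m),m.mean(0).round(1),np.round(r[0],1),np.round(r[1],1),round(r[2],1))
  ret = um.true_divide(
```

View pics/t6.png

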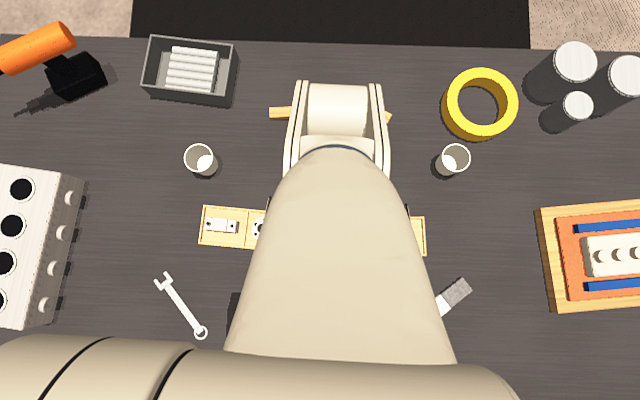

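The arm hides the short tray here, so I'll check it later. Now the small cap.

Request:
{"op": "jog_arm", "data": {
  "steps": [
    {"turn": [0, 0, -0.031], "dp": [0.185, 0.168, -0.2], "claw": 0.65},
    {"turn": [0, 0, -0.031], "dp": [0.185, 0.168, -0.2], "claw": 0.65},
    {"turn": [0, 0, -0.031], "dp": [0.185, 0.168, -0.2], "claw": 0.65},
    {"turn": [0, 0, -0.031], "dp": [0.185, 0.168, -0.2], "claw": 0.65},
    {"turn": [0, 0, -0.031], "dp": [0.185, 0.168, -0.2], "claw": 0.65}
  ]
}}

```text
t: 25.12
ee_pos: [633.6, 7.0, 74.6]
orientation: [-1.431, 0.772, -0.777]
ft_force: [0.4, 0.2, -0.4]
width: 56.6
```

```bash
python3 -c "
from h import *
st(635.9,8.2,12,-56.8)"
```

```text
t 25.12 [633.6   7.   74.6] jaw yaw -56.9 appr [ 0.0015 -0.004  -1.    ] w 56.6 F [ 0.4  0.2 -0.4] q [-0.01  0.62  1.69 -0.01  0.83  0.99]
dp [ 0.029  0.015 -0.783]
turn [0.001 0.    0.001]
turn [ 0.001 -0.002 -0.999]
```

Request:
{"op": "jog_arm", "data": {
  "steps": [
    {"turn": [0.001, 0, 0], "dp": [0.028, 0.012, -0.2], "claw": 0.65},
    {"turn": [0.001, 0, 0], "dp": [0.028, 0.012, -0.6], "claw": 0.65},
    {"turn": [0.001, 0, 0], "dp": [0.028, 0.012, -0.78], "claw": 0.65},
    {"turn": [0.001, 0, 0], "dp": [0.028, 0.012, -0.78], "claw": 0.65},
    {"turn": [0.001, 0, 0], "dp": [0.028, 0.012, -0.78], "claw": 0.65},
    {"turn": [0.001, 0, 0], "dp": [0.028, 0.012, -0.78], "claw": 0},
    {"turn": [0.001, 0, 0], "dp": [0.028, 0.012, -0.78], "claw": 0},
    {"turn": [0.001, 0, 0], "dp": [0.028, 0.012, -0.78], "claw": 0},
    {"turn": [0.001, 0, 0], "dp": [0.028, 0.012, -0.78], "claw": 0},
    {"turn": [0.001, 0, 0], "dp": [0.028, 0.012, -0.78], "claw": 0},
    {"turn": [0.001, 0, 0], "dp": [0.028, 0.012, -0.78], "claw": 0},
    {"turn": [0.001, 0, 0], "dp": [0.028, 0.012, -0.78], "claw": 0}
  ]
}}

```text
t: 26.12
ee_pos: [636.2, 7.9, 12.8]
orientation: [-1.428, 0.772, -0.776]
ft_force: [-0.4, 0.7, 5.1]
width: 23.9
```

Request:
{"op": "jog_arm", "data": {
  "steps": [
    {"turn": [0, 0, 0], "dp": [0, 0, 0], "claw": 0},
    {"turn": [0, 0, 0], "dp": [0, 0, 0], "claw": 0},
    {"turn": [0, 0, 0], "dp": [0, 0, 0.3], "claw": 0},
    {"turn": [0, 0, 0], "dp": [0, 0, 0.7], "claw": 0},
    {"turn": [0, 0, 0], "dp": [0, 0, 1], "claw": 0},
    {"turn": [0, 0, 0], "dp": [0, 0, 1], "claw": 0},
    {"turn": [0, 0, 0], "dp": [0, 0, 1], "claw": 0}
  ]
}}

```text
t: 26.7
ee_pos: [637.0, 8.0, 93.9]
orientation: [-1.427, 0.77, -0.778]
ft_force: [-0.3, 0.1, -1.6]
width: 24.1
```

```bash
python3 -c "
from h import *
st(467.3,-194.3,95,-86.6)
d=grab('side');cv2.imwrite('pics/s4.png',cv2.resize(d['img'][100:320,220:460,::-1],None,fx=2.5,fy=2.5))"
```

```text
t 26.70 [637.    8.   93.9] jaw yaw -56.9 appr [ 4.8e-03 -9.0e-04 -1.0e+00] w 24.1 F [-0.3  0.1 -1.6] q [-0.01  0.6   1.68 -0.    0.86  0.99]
dp [-2.121 -2.528  0.014]
turn [ 0.001  0.001 -0.165]
turn [-0.002  0.001  0.835]
```

View pics/s4.png

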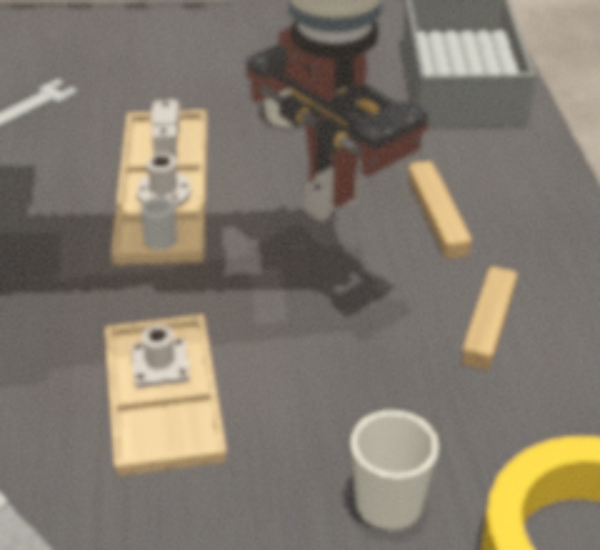

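The square flange is seated squarely at (160,358) and the small cap hangs in the jaws at (318,195).

Request:
{"op": "jog_arm", "data": {
  "steps": [
    {"turn": [0, 0, -0.02], "dp": [-0.3, -0.4, 0], "claw": 0},
    {"turn": [0, 0, -0.05], "dp": [-0.6, -0.8, 0], "claw": 0},
    {"turn": [0, 0, -0.05], "dp": [-0.7, -1, 0], "claw": 0},
    {"turn": [0, 0, -0.05], "dp": [-0.7, -1, 0], "claw": 0},
    {"turn": [0, 0, -0.05], "dp": [-0.7, -1, 0], "claw": 0}
  ]
}}

```text
t: 27.17
ee_pos: [578.6, -72.6, 91.0]
orientation: [-1.38, 0.896, -0.896]
ft_force: [0.4, 0.8, -0.2]
width: 23.8
```

Request:
{"op": "jog_arm", "data": {
  "steps": [
    {"turn": [0, 0, -0.02], "dp": [-0.3, -0.4, 0], "claw": 0},
    {"turn": [0, 0, -0.05], "dp": [-0.6, -0.8, 0], "claw": 0},
    {"turn": [0, 0, -0.06], "dp": [-0.8, -1, 0], "claw": 0},
    {"turn": [0, 0, -0.06], "dp": [-0.8, -1, 0], "claw": 0},
    {"turn": [0, 0, -0.06], "dp": [-0.8, -1, 0], "claw": 0}
  ]
}}

```text
t: 27.58
ee_pos: [514.6, -152.4, 90.4]
orientation: [-1.31, 1.04, -1.038]
ft_force: [-0.5, 0.5, -1.0]
width: 24.3
```

Request:
{"op": "jog_arm", "data": {
  "steps": [
    {"turn": [0, 0, -0.02], "dp": [-0.3, -0.3, 0], "claw": 0},
    {"turn": [0, 0, -0.05], "dp": [-0.6, -0.5, 0], "claw": 0},
    {"turn": [0, 0, -0.05], "dp": [-0.6, -0.5, -0.1], "claw": 0},
    {"turn": [0, 0, -0.05], "dp": [-0.6, -0.5, -0.2], "claw": 0},
    {"turn": [0, 0, -0.05], "dp": [-0.6, -0.5, -0.2], "claw": 0}
  ]
}}

```text
t: 28.0
ee_pos: [467.3, -191.4, 72.9]
orientation: [-1.245, 1.156, -1.152]
ft_force: [-0.3, -0.0, -0.9]
width: 23.9
```

```bash
python3 -c "
from h import *
st(467.3,-194.3,17,-86.6)"
```

```text
t 28.00 [ 467.3 -191.4   72.9] jaw yaw -85.7 appr [-2.4e-03  9.0e-04 -1.0e+00] w 23.9 F [-0.3 -0.  -0.9] q [-0.41  0.49  1.98 -0.    0.68  1.08]
dp [-0.001 -0.037 -0.699]
turn [-0.    -0.001 -0.005]
turn [ 0.001 -0.     0.995]
```

Request:
{"op": "jog_arm", "data": {
  "steps": [
    {"turn": [0, -0.001, -0.005], "dp": [0, -0.037, -0.1], "claw": 0},
    {"turn": [0, -0.001, -0.005], "dp": [0, -0.037, -0.3], "claw": 0},
    {"turn": [0, -0.001, -0.005], "dp": [0, -0.037, -0.5], "claw": 0},
    {"turn": [0, -0.001, -0.005], "dp": [0, -0.037, -0.62], "claw": 0},
    {"turn": [0, -0.001, -0.005], "dp": [0, -0.037, -0.67], "claw": 0},
    {"turn": [0, -0.001, -0.005], "dp": [0, -0.037, -0.69], "claw": 0},
    {"turn": [0, -0.001, -0.005], "dp": [0, -0.037, -0.705], "claw": 0},
    {"turn": [0, -0.001, -0.005], "dp": [0, -0.037, -0.71], "claw": 0},
    {"turn": [0, -0.001, -0.005], "dp": [0, -0.037, -0.71], "claw": 0}
  ]
}}

```text
t: 28.75
ee_pos: [467.9, -194.4, 16.8]
orientation: [-1.235, 1.164, -1.166]
ft_force: [0.1, 0.2, -0.1]
width: 23.6
```

Request:
{"op": "jog_arm", "data": {
  "steps": [
    {"turn": [0, 0, 0], "dp": [0, 0, -0.009], "claw": 0},
    {"turn": [0, 0, 0], "dp": [0, 0, -0.009], "claw": 0},
    {"turn": [0, 0, 0], "dp": [0, 0, -0.004], "claw": 0.5},
    {"turn": [0, 0, 0], "dp": [0, 0, -0.002], "claw": 0.5},
    {"turn": [0, 0, 0], "dp": [0, 0, 0], "claw": 0.5},
    {"turn": [0, 0, 0], "dp": [0, 0, 0], "claw": 0.5},
    {"turn": [0, 0, 0], "dp": [0, 0, 0], "claw": 0.5},
    {"turn": [0, 0, 0], "dp": [0, 0, 0.4], "claw": 0.5},
    {"turn": [0, 0, 0], "dp": [0, 0, 0.9], "claw": 0.5},
    {"turn": [0, 0, 0], "dp": [0, 0, 0.9], "claw": 0.5},
    {"turn": [0, 0, 0], "dp": [0, 0, 0.9], "claw": 0.5}
  ]
}}

```text
t: 29.67
ee_pos: [469.5, -195.0, 90.7]
orientation: [-1.233, 1.16, -1.169]
ft_force: [0.5, -0.8, -0.6]
width: 44.3
```

Request:
{"op": "jog_arm", "data": {
  "steps": [
    {"turn": [0, 0, 0], "dp": [0, -1, 0.4], "claw": 0.5},
    {"turn": [0, 0, 0], "dp": [0, -1, 0.4], "claw": 0.5},
    {"turn": [0, 0, 0], "dp": [0, -1, 0.4], "claw": 0.5},
    {"turn": [0, 0, 0], "dp": [0, -1, 0.4], "claw": 0.5}
  ]
}}

```text
t: 30.0
ee_pos: [469.7, -276.9, 122.5]
orientation: [-1.232, 1.161, -1.173]
ft_force: [-0.3, 0.4, -0.4]
width: 44.1
```

Request:
{"op": "jog_arm", "data": {
  "steps": [
    {"turn": [0, 0, 0], "dp": [0, -1, 0], "claw": 0.5},
    {"turn": [0, 0, 0], "dp": [0, -1, 0], "claw": 0.5},
    {"turn": [0, 0, 0], "dp": [0, -1, 0], "claw": 0.5},
    {"turn": [0, 0, 0], "dp": [0, -1, 0], "claw": 0.5},
    {"turn": [0, 0, 0], "dp": [0, -1, 0], "claw": 0.5},
    {"turn": [0, 0, 0], "dp": [0, -1, 0], "claw": 0.5}
  ]
}}

```text
t: 30.5
ee_pos: [468.9, -354.7, 121.3]
orientation: [-1.232, 1.163, -1.169]
ft_force: [-0.6, 0.2, 0.8]
width: 43.7
```

```bash
python3 -c "
from h import *
st()
d=grab('top');cv2.imwrite('pics/t7.png',d['img'][:,:,::-1])
rects('top',dict(capL=(195,200,245,255),fr=(246,205,280,255),sl=(282,205,315,255),fs=(353,205,392,265),capS=(394,205,430,265)),28,70)
d=grab('side');cv2.imwrite('pics/s5.png',cv2.resize(d['img'][100:320,220:460,::-1],None,fx=2.5,fy=2.5))"
```

```text
t 30.50 [ 468.9 -354.7  121.3] jaw yaw -86.7 appr [ 0.0049  0.     -1.    ] w 43.7 F [-0.6  0.2  0.8] q [-0.67  0.5   1.78  0.    0.85  0.84]
capL 399 [479.4 244.6  41.7] [479.8 246.2] [72.7 28.1] 86.2
fr 166 [473.6 147.4  47.6] [474.  148.1] [30.  30.2] 3.1
sl 123 [467.7  71.5  46.2] [467.3  71. ] [34.1 34.1] 1.4
fs 125 [ 463.4 -112.5   43.6] [ 463.9 -112.6] [25.1 26.5] 1.3
capS 233 [ 468.  -193.    35.5] [ 468.1 -193.2] [46.1 24.5] 2.5
```

View pics/t7.png

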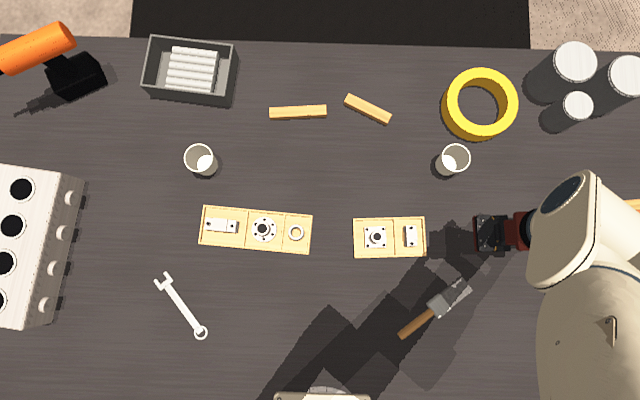

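View pics/s5.png

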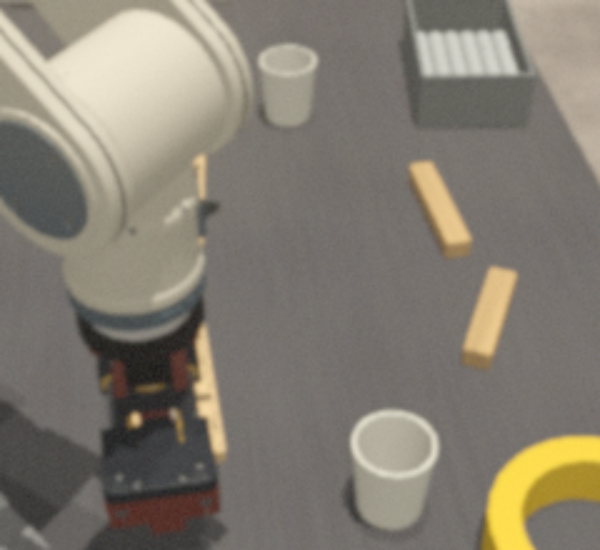

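Top view: all five parts are upright in their compartments, large cap (222,226), round flange (263,230), sleeve (296,232), square flange (376,237), small cap (410,236). Both cups stand, and the gripper is clear.

```bash
python3 -c "
from h import *
for a in (('L',479.8,246.2),('L',474,148.1),('L',467.3,71.2),('S',463.9,-112.6),('S',468.1,-193.2)): local(*a)
print(ctrl.close_job())"
```

```text
L local [ 1.3 77.9]
L local [  2.1 -20.4]
L local [  0.5 -97.6]
S local [ 1.4 33.8]
S local [  0.8 -46.9]
the job is handed in; nothing more can be done
None
```

Both kits are made up and the job is handed in after about 30.5 s of the 128 s. I did the long tray first (large cap, round flange, sleeve) and checked it in the top camera. Then I did the short tray (square flange, small cap).

- **Placement:** in the last top-camera depth check every part was within about 2.5 mm of its compartment centre in tray x and y, well inside the limits.
- **Upright and seated:** the measured top heights fit each part standing flat on the 4 mm floor. I did not measure tilt directly; I judged uprightness from those heights and the picture.
- **Cups and gripper:** both cups were standing, and the gripper was open and clear of everything.
- **Not checked:** the arm blocked the side camera's view of the trays at the end, so the final check rests on the top camera alone. No check failed or disagreed. The controller gives no verdict when the job is handed in.

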